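Load a weighing bottle into the sample changer and index it to the reading head

TASK

The sample changer on the bench was left parked between clicks, so its loading port is shut by the rotor. Turn the rotor clockwise (seen from above) by its finger pegs until it clicks and its one empty pocket faces the port, then slide the weighing bottle along the loading apron until it is fully home in that pocket: its lid only rests on it, so never lift or tip it. Then turn the rotor one click further clockwise, so that the bottle stands at the reading head with the rotor resting in its click, and let go; leave the other things on the bench where they are.

Things in the scene. Friction and masses are not known exactly. Their poses are not given: they have to be found in the camera images.
- changer: Hand-turned sample changer, fixed to the bench; origin on the rotor's axis at bench level, z up; -y points out through the port along the apron. Its floor, on which bottles slide, is a 4 mm plate: disc of radius 94 mm plus apron. A white reading head (top z = 62 mm) stands outside the fence at the station, 90 to 134 mm from the axis. The rotor turns on it both ways; its angle is not measured.
- hub (a point): On the rotor's axis, at the upper face of its clear top plate (radius 62 mm), z = 70 mm; does not turn. On the plate six black round finger pegs, 12 mm thick, stand 60 degrees apart on a circle of radius 54 mm, tops at z = 89 mm, each midway between two pockets. A boss of radius 24 mm in the middle reaches z = 83 mm. Between clicks the rotor drags with about 2 N at a peg.
- click_ball (a point): The changer's sprung click ball, hidden under the rotor. Every 60 degrees it drops into a notch: within about 5 degrees of it the rotor is drawn in and stays; pushing it out takes about 12 N at a peg. In each click a pocket faces the port. At the start the rotor is parked 19 to 41 degrees (unknown) past a click, clockwise, free of any notch.
- port_home (a point): Where the middle of a bottle's underside is when fully home in a pocket facing the port: 61.5 mm from the axis along the changer's -y, z = 4 mm. The bottle then touches the rotor's hub drum (radius 43 mm) and is wholly inside the fence. Six pockets, 42 mm wide, between vanes of outer radius 77 mm; five are full, the empty one is the next to reach the port clockwise.
- port (a point): Middle of the loading port, z = 4 mm: a 44 mm gap between two round upright jambs, 82.5 mm from the axis, the only opening of the white fence round the rotor (inner radius 81 mm, 5 mm thick, top z = 34 mm; jambs 36 mm). The port is open above; the rotor's clear plate ends 20 mm inside it. While the rotor is parked a vane shuts the port.
- apron_end (a point): Middle of the open outer end of the loading apron, z = 4 mm, 225 mm from the axis. The apron plate is flat and 156 mm wide. Two steel rails on it, tops z = 24 to 26 mm, form a funnel to the port: 103 mm apart at 150 mm from the axis, narrowing to 47 mm at 86 mm from the axis; further out the plate is open on all sides.
- station (a point): The reading station: where the middle of the underside stands one click clockwise from the port; 61.5 mm from the axis, 60 degrees clockwise of port_home seen from above (changer frame x = -53 mm, y = -31 mm), z = 4 mm.
- sample: The weighing bottle to load: squat glass bottle with a loose knobbed lid, 36 mm in diameter, 55 mm high, 50 to 100 g, standing upright on the apron plate, outside the funnel. Origin at the centre of its underside, z up; its yaw means nothing.
- dish: Bystander: covered glass culture dish, pink, 60 mm in diameter, 14 mm high, on the bench; origin under its centre.
- dropper: Bystander: small dropper bottle with a red cap, 31 mm in diameter, 80 mm high; origin under its centre.
- beaker: Bystander: 50 ml glass beaker, 45 mm in diameter, 57 mm high; origin under its centre.
- dark_bottle: Bystander: dark brown reagent bottle with a white cap, 58 mm in diameter, 98 mm high; origin under its centre.
- amber_bottle: Bystander: amber reagent bottle with an orange cap, 51 mm in diameter, 89 mm high; origin under its centre.
There are look-alikes about, which are no part of the job. Leave any blue or green look-alike of the sample alone.

How it is judged (in metres and radians):
On the way:
1. the bottle is fully home in the empty pocket at the port (horizontal distance between sample and port_home below 0.006 m), for 0.2 s.
At the end, for the whole second after the job is handed in: The weighing bottle stands upright (within 6 degrees) and at rest in its pocket at the reading station, its centre within 7 mm of the station point (rotor resting in the click), and the bystanders are within 25 mm of where they stood (horizontal distance between sample and station below 0.007 m and angle between sample's own z axis and vertical below 0.1 rad and linear speed of sample below 0.02 m/s and distance of each of dish, dropper, beaker, dark_bottle, amber_bottle from where it was at the start of the episode below 0.025 m); the robot touches nothing.
It fails at once if the weighing bottle is lifted more than 12 mm above the bench (8 mm off the apron) (height (world z) of sample above 0.012 m).
It fails at once if the weighing bottle is tipped by more than about 17 degrees (angle between sample's own z axis and vertical above 0.3 rad).
It fails at once if a bystander (dish, dropper bottle, beaker, dark bottle or amber bottle) is moved more than 25 mm (distance of any of dish, dropper, beaker, dark_bottle, amber_bottle from where it was at the start of the episode above 0.025 m).
It also fails if it takes over 69 s, if anything falls off the work surface, if the arm or the gripper's body presses on something with over 40 N, if the wrist force passes 120 N, or if a joint passes its speed limit or range.

ROBOT

A 7-joint arm with a two-finger parallel gripper is mounted at the origin on the work surface; the furniture and walls round the work are solid. World frame = base frame: x ahead of the robot, y to its left, z up, the work surface at z = 0. Lengths are in mm, angles in rad, forces in N, time in s.
With the tool pointing down it reaches from about 425 to 875 mm from the base axis. Payload 8.4 kg.
Tool frame: the origin (TCP) lies between the finger pads; the fingertips stand 11 mm ahead of it and the grasp point (between the pads) lies 8 mm behind it; x points along the fingers, z is the direction in which the jaws open and shut, and the axes are right-handed (so a half turn about x gives the same grasp; the last joint's range is limited). The gripper opens to 85 mm and grips with 20 to 120 N. Pads are 22 mm wide; open, the fingers measure 114 mm over their backs; the gripper's body (76 mm by 85 mm) begins 54 mm behind the grasp point. The pads swing forward as they close: fully open they stand 13 mm farther back than shut.
Start: joints at [-1.424, 0.333, 0.04, 1.465, -0.013, 1.343, -0.059], TCP at [158.169, 630.434, 242.308] pointing down, gripper open.
Joint ranges: [-2.58, 2.58], [-0.38, 2.09], [-1.3, 1.39], [0.25, 2.4], [-1.5, 4.64], [0.08, 2.09], [-2.65, 2.65]. Speed limits (rad/s): [2.22, 2.22, 2.79, 2.79, 3.14, 3.14, 3.14].

INTERFACE

Orientations are given as a unit quaternion [x, y, z, w].
In Python, from workcell import read_state, snapshot, sign_off, spot_in, masks_of gives the robot as it stands.
- The arm moves only by the tool carry_out, never from a script. Its argument "deltas" is a list that holds one entry, the list of rows, each a list of 7 numbers: the finger opening in cm, from 0 to 8.54, then the shift along the tool's x, y, z in cm, then the turn, a rotation vector about the tool's x, y, z in rad. A call has 1 to 10 rows; each row is the pose to reach, as a shift and turn from the pose measured when the call began, along the tool's axes at that moment; what a row does not reach only later rows make up. A row lasts 1/12 s, in which the tool goes at most 41.7 mm and 7.16 degrees, less where a joint would pass 70% of its speed; a pose out of reach is approached as far as the arm can. A call with a gripper value outside its range is refused whole. The fingers move at their own pace and stop on an object; the grip force is fixed at half the most. Time passes only in rows, so rows that repeat a pose let the fingers close. It gives the time, the measured TCP pose, the force and the opening at its end, in the units of the state.
- read_state(): the state, without advancing time (a new reading comes with each control period).
- snapshot(name): name is "scene" or "top" or "wrist"; returns a dict with "frame" (400x640x3 uint8, red, green, blue), "range_z" (400x640 float32, mm along the optical axis (not along the pixel's ray), 0 where there is no reading), "fx", "fy", "cx", "cy" (pixels), "distortion" ([k1, k2, p1, p2, k3] as OpenCV has them; the pictures are not rectified), "xyz" and "orientation" of the camera in the world; the wrist camera has in their place "hand_eye" (4x4, takes a point from camera to tool coordinates, whose origin is the TCP and whose axes are the tool frame's). Camera axes: x right, y down, z forward; pixel columns grow to the right and rows downward; lengths in mm; the calibration is good to about 2 mm. A picture is of the moment at which its call begins: read the wrist's pose just before it.
- sign_off(): hands the job in, once; it reports no verdict.
Trained networks look in a picture, given as the dict that the camera call returned (one of the last four; its "shot" number tells which), for a name from the list of things; names that differ only in an ending like _2 or _b are one class to them, and where a whole thing is asked for, a point or a joint stands for the part that bears it (a point fixed in the world has none). Each returns a list of dicts, best first, with "conf" (0 to 1); they miss things now and then, are a little off and sometimes report something else, mostly with a low value. They report only what shows in the picture. A call takes as long as a camera call. They do not tell look-alikes from the thing itself.
- spot_in(label, picture): "extent" ([left, top, right, bottom] in pixels, round what is visible of it).
- masks_of(label, picture): "mask" (400x640 bool, what is visible of it) and "extent" ([left, top, right, bottom] in pixels, round what is visible of it).
The state is a dict: "clock": time; "joint_positions": joint angles; "joint_velocities": joint speeds; "tau": joint torques, N m; "tool_pos": TCP position; "tcp_rot": TCP orientation; "contact_force": force on the tool from outside, world axes, zero at the start; "torque": the same for the moment, N m; "width": opening from 0.0 (shut) to 1.0 (fully open).
Only numpy, scipy, OpenCV 4.12 (cv2) and the standard library are available. Lean on these libraries where they do the work, as an engineer would, in place of code of your own. Each camera call takes 0.05 s, during which the arm holds its last target. There are 200 camera calls.

## Working session

There is one attempt and no reset: what is moved stays moved. The work goes in short steps, Python scripts to look and compute and a tool call to move; the robot and the scene stay as the last step left them, time stands still between calls to the robot, and variables do not carry over. Pictures are saved under pics/ and viewed, about 8 in all and at most 12, crops included, and the job is handed in when it is done.

Besides the shell and the picture viewer there is one more tool, called after ">>>" as a command line: name --argument value ..., lists and objects as JSON in quotes. carry_out: Moves the arm, as the interface text tells. Its arguments: {"type":"object","properties":{"deltas":{"type":"array"}},"required":["deltas"]}

```bash
mkdir -p pics; ls
cat > h.py <<'E'
import numpy as np, cv2
from scipy.spatial.transform import Rotation as R
from workcell import *
def cam(p,st=None):
    if 'hand_eye' in p:
        T=np.eye(4);T[:3,:3]=R.from_quat(st['tcp_rot']).as_matrix();T[:3,3]=st['tool_pos'];return T@np.array(p['hand_eye'])
    T=np.eye(4);o=np.array(p['orientation']);T[:3,:3]=R.from_quat(o).as_matrix() if o.size==4 else o;T[:3,3]=p['xyz'];return T
def K(p): return np.array([[p['fx'],0,p['cx']],[0,p['fy'],p['cy']],[0,0,1.]]),np.array(p['distortion'],float)
def ray(p,uv):
    k,d=K(p);return cv2.undistortPoints(np.array(uv,float).reshape(-1,1,2),k,d).reshape(-1,2)
def onplane(p,uv,z,st=None):
    T=cam(p,st);n=ray(p,uv);v=np.c_[n,np.ones(len(n))]@T[:3,:3].T
    return T[:3,3]+v*((z-T[2,3])/v[:,2:])
def cloud(p,m,st=None):
    ys,xs=np.nonzero(m&(p['range_z']>0));n=ray(p,np.c_[xs,ys]);z=p['range_z'][ys,xs]
    T=cam(p,st);return np.c_[n*z[:,None],z]@T[:3,:3].T+T[:3,3]
def proj(p,P,st=None):
    T=np.linalg.inv(cam(p,st));k,d=K(p);r,_=cv2.Rodrigues(T[:3,:3])
    return cv2.projectPoints(np.array(P,float).reshape(-1,1,3),r,T[:3,3],k,d)[0].reshape(-1,2)
def save(p,name,crop=None,s=1):
    f=p['frame'][:,:,::-1]
    if crop:f=f[crop[1]:crop[3],crop[0]:crop[2]]
    cv2.imwrite('pics/'+name,cv2.resize(f,None,fx=s,fy=s,interpolation=cv2.INTER_CUBIC))
E
python3 - <<'E'
from h import *
s=read_state();print(s)
for c in('top','scene'):
    p=snapshot(c);save(p,c+'0.png',s=1.25);print(c,p['xyz'],p['orientation'],p['fx'])
    for l in('changer','sample','dish','dropper','beaker','dark_bottle','amber_bottle'):
        for d in masks_of(l,p)[:4]:
            P=cloud(p,d['mask']);print(l,round(d['conf'],2),np.round(d['extent']),np.round(np.median(P,0)) if len(P) else '',np.round(P.max(0)) if len(P) else '')
E
```

```text
pics
{'clock': 0.0, 'joint_positions': array([-1.42421148,  0.33393299,  0.03985465,  1.46629897, -0.0133715 ,
        1.34327619, -0.0585007 ]), 'joint_velocities': array([-0.00068422, -0.00097133,  0.00055244,  0.00162616, -0.00158125,
        0.00262052, -0.00064824]), 'tau': array([-7.23019530e-04, -6.58571649e+01,  1.36498880e+00, -4.05555153e+01,
        1.66355650e-02,  1.28617746e-02,  7.92512253e-06]), 'tool_pos': array([158.07388423, 630.02912597, 241.39315119]), 'tcp_rot': array([-0.43533413,  0.5579485 ,  0.43454397,  0.55708995]), 'contact_force': array([-0.5687086 , -0.02788691,  0.15050671]), 'torque': array([0.00194663, 0.02499245, 0.00491222]), 'width': 1.0021976252339415}
top [ 246.25747046  -20.50546208 1451.77685559] [-0.70456411  0.70593438 -0.05060818  0.05181578] 458.3476937267539
changer 0.65 [252. 157. 361. 228.] [493.  48.  22.] [608. 214.  96.]
sample 0.67 [382. 167. 392. 181.] [ 544. -209.   43.] [ 564. -193.   58.]
sample 0.62 [373. 197. 386. 207.] [ 447. -183.   43.] [ 474. -166.   59.]
sample 0.48 [393. 185. 409. 195.] [ 492. -249.   44.] [ 509. -235.  
[... 786 characters left out ...]
64.] [ 488. -240.   35.] [ 508. -231.   56.]
sample 0.67 [311. 187. 328. 207.] [488. -52.  43.] [521. -42.  61.]
sample 0.6 [352. 165. 360. 185.] [ 443. -171.   35.] [ 473. -162.   56.]
sample 0.6 [319. 144. 334. 162.] [ 542. -199.   33.] [ 588. -188.   56.]
dish 0.7 [390. 157. 408. 177.] [ 355. -259.   14.] [ 385. -234.   19.]
dropper 0.81 [373. 129. 389. 152.] [ 425. -305.   39.] [ 463. -297.   82.]
dropper 0.67 [323. 106. 344. 144.] [ 567. -294.   57.] [ 702. -280.  101.]
beaker 0.72 [307. 292. 332. 325.] [356. 210.  30.] [377. 239.  60.]
dark_bottle 0.63 [324. 104. 349. 146.] [ 567. -294.   58.] [ 602. -280.  101.]
amber_bottle 0.82 [186. 272. 216. 310.] [566. 298.  62.] [700. 315.  92.]
```

Run:
```python
from h import *
p=snapshot('top');save(p,'t1.png',(200,130,440,260),3.3)
p=snapshot('scene');save(p,'s1.png',(180,90,420,340),2.4)
```

```text
(no output)
```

View pics/t1.png

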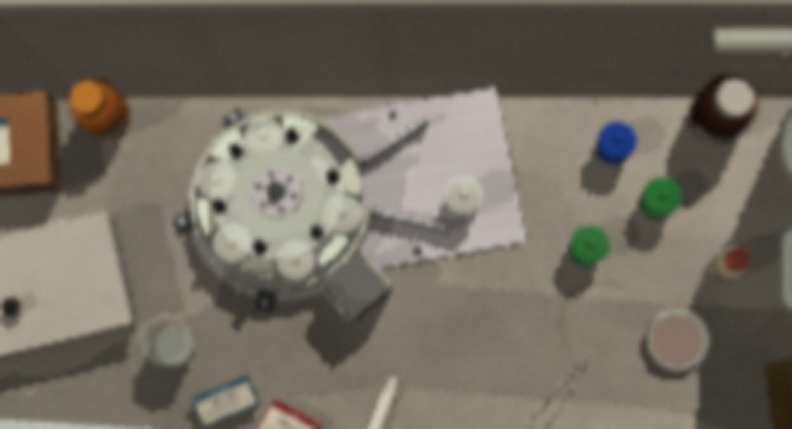

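View pics/s1.png

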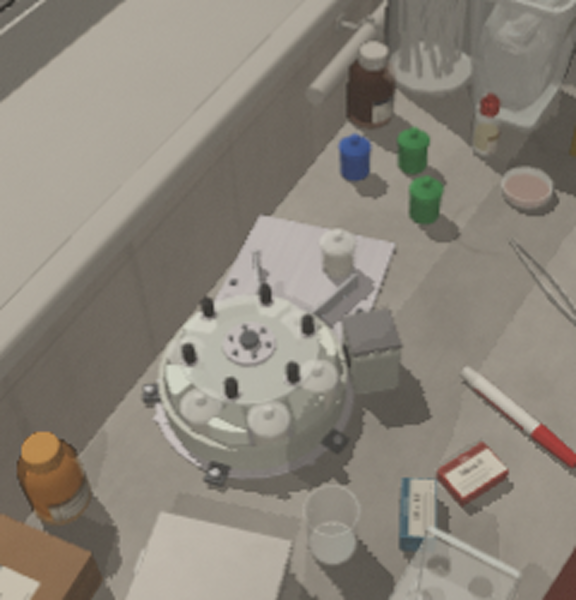

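Seen: changer hub at about top px (284,188), apron to the right, white sample at about (340,190) near the end of the lower rail; reading head at lower right. Green and blue look-alikes are farther right, and there is a wall at the back.

Run:
```python
from h import *
p=snapshot('top')
c=lambda u,v:(200+u/3.3,130+v/3.3)
print('hub',onplane(p,[c(277,190)],83))
print('apron corners',onplane(p,[c(495,88),c(524,243),c(385,268)],4))
print('pegs',np.round(onplane(p,[c(*q) for q in[(292,136),(332,177),(316,232),(260,248),(219,206),(236,152)]],89)))
print('sample knob',onplane(p,[c(463,195)],50))
z=p['range_z']
P=cloud(p,np.ones(z.shape,bool))
# height map by 40mm cells
for x in range(780,260,-40):
    print(x,[int(np.percentile(q[:,2],90)) if len(q:=P[(abs(P[:,0]-x)<20)&(abs(P[:,1]-y)<20)]) else -1 for y in range(700,-360,-40)])
s=read_state();print(np.round(R.from_quat(s['tcp_rot']).as_matrix(),3));print(np.array(snapshot('wrist')['hand_eye']).round(2))
```

```text
hub [[490.38629425 107.63095319  83.        ]]
apron corners [[ 605.78939368  -98.02073275    4.        ]
 [ 451.90541986 -124.54137153    4.        ]
 [ 427.82921468    9.86336788    4.        ]]
pegs [[540.  94.  89.]
 [501.  57.  89.]
 [450.  71.  89.]
 [436. 122.  89.]
 [475. 160.  89.]
 [525. 145.  89.]]
sample knob [[491.09109859 -64.39720767  50.        ]]
780 [97, 98, 98, 97, 98, 98, 98, 98, 98, 97, 99, 99, 99, 99, 99, 98, 99, 100, 99, 99, 100, 98, 99, 99, 100, 99, 100]
740 [98, 98, 97, 98, 98, 98, 97, 98, 98, 99, 99, 99, 99, 99, 98, 98, 99, 98, 98, 99, 100, 99, 99, 99, 99, 100, 100]
700 [96, 95, 96, 96, 96, 96, 96, 96, 97, 96, 96, 96, 97, 97, 96, 96, 97, 96, 97, 97, 97, 97, 97, 97, 96, 97, 98]
660 [94, 97, 97, 96, 97, 97, 96, 97, 96, 97, 97, 98, 98, 97, 98, 97, 97, 97, 97, 98, 98, 97, 99, 98, 99, 98, 97]
620 [-353, -358, -1, -1, -1, -5, -1, -1, -1, -1, 66, 59, -1, -1, -1, -2, -3, -1, -3, 7, 8, -1, -1, -1, -1, 73, 73]
580 [-1, -1, -1, -1, -1, 4, 52, 51, 52, 50, 91, 79, 3, 4, 46, 49, 26, 8, 12, 8, 8, 4, 4, 5, 5, 100, 100]
540 [-1, -1, -1, -1, -1, 4, 52, 53, 52, 50, 52, 7, 3, 5
[... 247 characters left out ...]
 8, 6, 184]
420 [-1, -1, -1, -1, -1, 2, 50, 50, 51, 51, 51, 50, 4, 21, 54, 69, 63, 63, 4, 4, 4, 4, 41, 4, 4, 73, 184]
380 [-1, -1, -1, -1, -1, 3, 50, 51, 52, 60, 51, 50, 49, 5, 6, 5, 61, 61, 4, 4, 4, 4, 4, 5, 18, 15, 183]
340 [-1, -1, -1, -1, -1, 3, 49, 50, 49, 47, 5, 4, 50, 13, 5, 4, 3, 6, 5, 5, 4, 4, 6, 4, 17, 15, 262]
300 [-1, -1, -1, -1, -1, 3, 100, 91, 4, 3, 4, 3, 3, 27, 27, 16, 4, 17, 4, 4, 4, 6, 4, 5, 5, 4, 262]
[[-0.    -0.97   0.243]
 [-0.     0.243  0.97 ]
 [-1.    -0.    -0.   ]]
[[-0.0000e+00 -2.9000e-01  9.6000e-01 -1.3085e+02]
 [-0.0000e+00 -9.6000e-01 -2.9000e-01  7.2360e+01]
 [ 1.0000e+00 -0.0000e+00  0.0000e+00 -1.1000e-01]
 [ 0.0000e+00  0.0000e+00  0.0000e+00  1.0000e+00]]
```

>>> carry_out --deltas '[[[8.5,-1,-2.8,-2.5,0,0,0],[8.5,-2,-5.6,-5,0,0,0],[8.5,-3,-8.4,-7.6,0,0,0],[8.5,-4,-11.2,-10.2,0,0,0],[8.5,-4.5,-14,-12.7,0,0,0],[6,-5,-16.8,-15.2,0,0,0],[4,-5.5,-19.6,-17.8,0,0,0],[2,-6,-22.4,-20.3,0,0,0],[2,-7,-25.2,-22.9,0,0,0],[2,-8,-28,-25.4,0,0,0]]]'

```text
clock: 1.83
tool_pos: [368.5, 313.9, 322.8]
tcp_rot: [-0.435, 0.558, 0.435, 0.558]
contact_force: [1.1, 0.6, 0.5]
width: 0.292
```

>>> carry_out --deltas '[[[2,0,-2.8,-2.5,0,0,0],[2,0,-5.6,-5,0,0,0],[2,0,-8.4,-7.6,0,0,0],[2,0,-11.2,-10.2,0,0,0],[2,0,-14,-12.7,0,0,0],[2,0,-16.8,-15.2,0,0,0],[2,0,-19.6,-17.8,0,0,0],[2,0,-22.4,-20.3,0,0,0],[2,0,-25.2,-22.9,0,0,0],[2,0,-27.7,-25.3,0,0,0]]]'

```text
clock: 2.67
tool_pos: [576.5, -1.0, 323.0]
tcp_rot: [-0.435, 0.557, 0.435, 0.558]
contact_force: [-1.0, 0.8, -0.2]
width: 0.237
```

Run:
```python
from h import *
import pickle
s=read_state();p=snapshot('wrist');pickle.dump((s,p),open('w1.pkl','wb'));save(p,'w1.png',s=1.25)
print(s['clock'],s['tool_pos'],s['width'],p['fx'],cam(p,s).round(2))
for l in('sample','hub','changer','port','station'):
    for d in spot_in(l,p)[:4]: print(l,d['conf'],np.round(d['extent']))
```

```text
2.6667 [576.50430621  -1.01775052 322.99525393] 0.23694218374899953 358.7508352118986 [[ 2.4000e-01  9.3000e-01  2.8000e-01  5.0618e+02]
 [ 9.7000e-01 -2.3000e-01 -7.0000e-02  1.6470e+01]
 [ 0.0000e+00  2.9000e-01 -9.6000e-01  4.5379e+02]
 [ 0.0000e+00  0.0000e+00  0.0000e+00  1.0000e+00]]
sample 0.92 [136. 156. 179. 195.]
sample 0.87 [ 86. 124. 133. 156.]
sample 0.71 [124.  70. 169. 102.]
sample 0.6 [235.  83. 272. 118.]
hub 0.59 [202.   0. 482. 196.]
changer 0.78 [203.   0. 484. 195.]
port 0.55 [202.   0. 484. 193.]
station 0.88 [203.   0. 484. 194.]
```

View pics/w1.png

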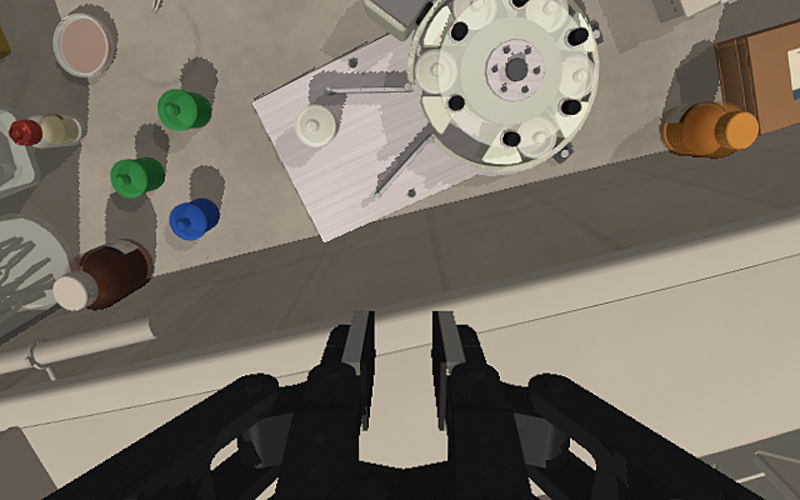

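Clear wrist view: hub at (516,69), pegs at (459,32), (456,103), (511,139), (571,107), (578,36), (519,3), sample lid at (316,125), apron corners at (254,101) and (325,242), all in 1.25x pixels.

Run:
```python
from h import *
import pickle
s,p=pickle.load(open('w1.pkl','rb'))
c=lambda l:np.array(l)/1.25
pg=onplane(p,c([(459,32),(456,103),(511,139),(571,107),(578,36),(519,3)]),88,s)
print('pegs',pg.round(1))
from scipy.optimize import least_squares
f=lambda q:np.r_[(pg[:,:2]-[q[0],q[1]])[:,0]-54*np.cos(q[2]+A),(pg[:,:2]-[q[0],q[1]])[:,1]-54*np.sin(q[2]+A)]
a0=np.arctan2(pg[:,1]-108,pg[:,0]-490);A=np.round((a0-a0[0])/(np.pi/3))*np.pi/3
r=least_squares(f,[490,108,a0[0]]);print('hub fit',r.x[:2],np.degrees(r.x[2]),'res',r.fun.round(1))
print('boss',onplane(p,c([(516,69)]),85,s))
ap=onplane(p,c([(254,101),(325,242)]),4,s);m=ap.mean(0);print('apron',ap,np.linalg.norm(ap[0]-ap[1]))
h=r.x[:2];d=m[:2]-h;print('psi',np.degrees(np.arctan2(d[0],-d[1])),np.linalg.norm(d), 'from edge', np.degrees(np.arctan2((ap[1]-ap[0])[1],(ap[1]-ap[0])[0])))
print('rails outer/inner',onplane(p,c([(329,91),(410,88),(377,194),(432,136)]),25,s))
print('knob',onplane(p,c([(316,124)]),55,s))
d=masks_of('sample',p)
for q in d:
    if abs(q['extent'][0]-235)<6:
        P=cloud(p,q['mask'],s);e=q['extent'];print('sample',np.percentile(P,[2,50,98],axis=0).round(1),P[P[:,2]>38].mean(0))
```

```text
pegs [[455.2  73.8  88. ]
 [505.6  60.1  88. ]
 [543.1  97.   88. ]
 [529.7 148.5  88. ]
 [478.5 162.6  88. ]
 [445.3 122.4  88. ]]
hub fit [492.92313812 110.7508873 ] -134.88763327330636 res [ 0.4 -1.4 -2.  -1.3 -0.3  4.6  1.3  1.5  0.2 -0.5 -0.3 -2.2]
boss [[491.54597398 111.69325953  85.        ]]
apron [[ 454.99871416 -118.29552235    4.        ]
 [ 607.73869143  -91.97593684    4.        ]] 154.99103598485496
psi 10.097505094567625 219.28313386998565 from edge 9.776981442218592
rails outer/inner [[466.81642532 -42.27670336  25.        ]
 [482.58221408  29.89220528  25.        ]
 [569.33364706 -24.28983001  25.        ]
 [529.12947597  39.49256809  25.        ]]
knob [[492.96998364 -56.75707089  55.        ]]
sample [[475.8 -77.4   4.5]
 [493.1 -58.4  45.5]
 [509.  -43.6  58.1]] [493.06400925 -59.63725324  46.65875359]
```

>>> carry_out --deltas '[[[2,2.5,0.9,1.5,0,0,0],[2,5,1.8,2.9,0,0,0],[2,8,2.8,4.4,0,0,0],[2,11,3.7,5.9,0,0,0],[2,14,4.6,7.4,0,0,0],[2,17,5.5,8.8,0,0,0],[2,19.5,5.5,8.8,0,0,0],[2,21,5.5,8.8,0,0,0],[2,21,5.5,8.8,0,0,0]]]'

```text
clock: 3.77
tool_pos: [540.3, 103.0, 109.7]
tcp_rot: [-0.435, 0.558, 0.437, 0.555]
contact_force: [-0.0, 0.6, 0.3]
width: 0.235
```

Run:
```python
from h import *
import pickle
s=read_state();p=snapshot('wrist');pickle.dump((s,p),open('w2.pkl','wb'));save(p,'w2.png',s=1.25)
print(s['clock'],s['tool_pos'],s['width'])
t=np.array(s['tool_pos']);M=R.from_quat(s['tcp_rot']).as_matrix()
print('tip axis px',proj(p,[t+M@[11,0,0],[544.5,98,89]],s)*1.25)
```

```text
3.7667 [540.30167921 102.98328621 109.71991982] 0.23494943572239413
tip axis px [[402.69536591 332.97464162]
 [392.50806871 333.99216423]]
```

View pics/w2.png

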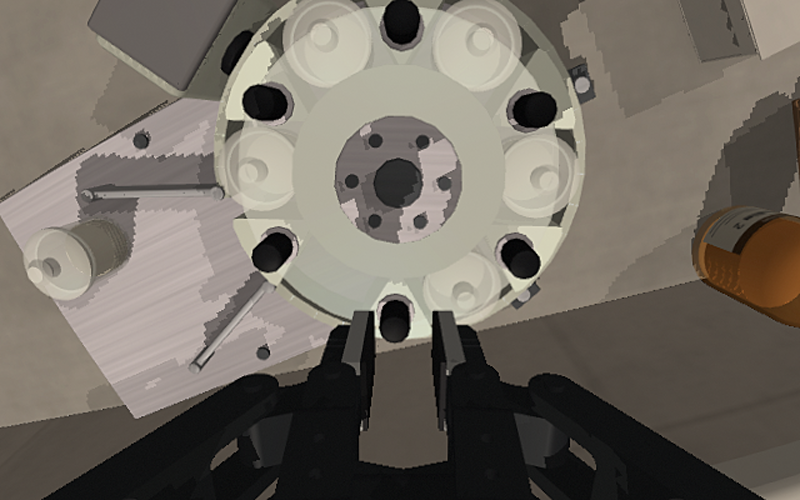

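Seen: fingers straddle just outward of the near peg (top at about (395,329)); the empty pocket is at lower left next to the port. Fitting the geometry from this close view.

Run:
```python
from h import *
import pickle
from scipy.optimize import least_squares
s,p=pickle.load(open('w2.pkl','rb'))
c=lambda l:np.array(l)/1.25
pg=onplane(p,c([(395,329),(268,255),(524,261),(257,104),(541,108),(402,10)]),89,s)[:,:2]
a0=np.arctan2(pg[:,1]-112,pg[:,0]-492);A=np.round((a0-a0[0])/(np.pi/3))*np.pi/3
f=lambda q:(pg-q[:2]-54*np.c_[np.cos(q[2]+A),np.sin(q[2]+A)]).ravel()
r=least_squares(f,[490,108,a0[0]],loss='soft_l1');print(pg.round(1),'hub fit',r.x[:2],np.degrees(r.x[2]),'res',f(r.x).round(1))
print('boss',onplane(p,c([(398,182)]),83,s))
print('rails',onplane(p,c([(88,193),(220,192),(195,367),(270,287)]),25,s))
print('apron',onplane(p,c([(0,205),(135,417)]),4,s)) 
print('sample knob',onplane(p,c([(42,272)]),55,s))
# model overlay of fingertips px at opening 20
M=R.from_quat(s['tcp_rot']).as_matrix();t=s['tool_pos']
print('tips',proj(p,[t+M@[11,y,z] for y in(-11,11) for z in(-10,10)],s)*1.25)
```

```text
[[542.7  99.4]
 [503.9  62.4]
 [527.9 150.7]
 [453.9  75.1]
 [477.3 165.1]
 [437.9 127.9]] hub fit [490.51706019 113.38245672] -15.118955148739905 res [ 0.1  0.1 -0.4  1.2 -0.9 -0.8  1.6 -0.2  0.7 -0.5 -0.5  0.4]
boss [[490.69976608 113.4385232   83.        ]]
rails [[464.56263772 -42.30679771  25.        ]
 [481.53243813  25.09866529  25.        ]
 [570.03228951 -23.65856272  25.        ]
 [534.66220916  33.51150525  25.        ]]
apron [[ 455.69336148 -116.12910821    4.        ]
 [ 605.86214604  -92.36103618    4.        ]]
sample knob [[493.43230932 -58.77025597  55.        ]]
tips [[374.7913878  360.59786379]
 [430.6178589  360.55025353]
 [373.51067917 304.04200375]
 [431.85348131 303.99963801]]
```

>>> carry_out --deltas '[[[2,0,-0.3,-0.3,0,0,0],[2,0.6,-0.3,-0.3,0,0,0],[2,1.5,-0.3,-0.3,0,0,0],[2,2.5,-0.3,-0.3,0,0,0],[2,2.5,-0.3,-0.3,0,0,0],[2,2.5,-0.3,-0.3,0,0,0]]]'

```text
clock: 4.32
tool_pos: [543.2, 98.8, 86.0]
tcp_rot: [-0.435, 0.558, 0.437, 0.555]
contact_force: [-0.9, -0.0, -0.7]
width: 0.235
```

```bash
cat >> h.py <<'E'
HUB=np.array([490.6,113.4]);PSI=10.3
def ch(x,y):
    a=np.radians(PSI);return HUB+[x*np.cos(a)-y*np.sin(a),x*np.sin(a)+y*np.cos(a)]
def rows(path,g):
    "path: list of (x,y,z,jaw azimuth deg); prints rows"
    s=read_state();M=R.from_quat(s['tcp_rot']).as_matrix();t=np.array(s['tool_pos']);print(s['clock'],t.round(1),s['width'],s['contact_force'].round(1),'az',np.degrees(np.arctan2(M[1,2],M[0,2])))
    for i,(x,y,z,az) in enumerate(path):
        a=np.radians(az);Z=np.array([np.cos(a),np.sin(a),0]);X=np.array([0,0,-1.]);N=np.c_[X,np.cross(Z,X),Z]
        print([g[i] if np.ndim(g) else g]+(M.T@(np.array([x,y,z])-t)/10).round(2).tolist()+R.from_matrix(M.T@N).as_rotvec().round(3).tolist(),',')
def arc(a0,a1,n,z,off=90,r=54):
    return [(*(HUB+r*np.array([np.cos(np.radians(a)),np.sin(np.radians(a))])),z,a+off) for a in np.linspace(a0,a1,n+1)[1:]]
E
python3 -c "
from h import *
rows(arc(-15.1,-53,10,85),2)"
```

```text
4.3167 [543.2  98.8  86. ] 0.23522716555311227 [-0.9 -0.  -0.7] az 76.14806688588133
[2, 0.1, 0.08, -0.31, 0.088, -0.001, -0.004] ,
[2, 0.1, 0.12, -0.67, 0.154, -0.002, -0.004] ,
[2, 0.11, 0.19, -1.02, 0.22, -0.002, -0.004] ,
[2, 0.11, 0.28, -1.37, 0.286, -0.002, -0.004] ,
[2, 0.11, 0.39, -1.7, 0.353, -0.002, -0.004] ,
[2, 0.11, 0.52, -2.03, 0.419, -0.002, -0.004] ,
[2, 0.11, 0.68, -2.36, 0.485, -0.002, -0.004] ,
[2, 0.11, 0.86, -2.67, 0.551, -0.002, -0.004] ,
[2, 0.11, 1.05, -2.96, 0.617, -0.003, -0.004] ,
[2, 0.11, 1.27, -3.25, 0.683, -0.003, -0.004] ,
```

>>> carry_out --deltas '[[[2,0,0.08,-0.31,0.088,0,0],[2,0,0.12,-0.67,0.154,0,0],[2,0,0.19,-1.02,0.22,0,0],[2,0,0.28,-1.37,0.286,0,0],[2,0,0.39,-1.7,0.353,0,0],[2,0,0.52,-2.03,0.419,0,0],[2,0,0.68,-2.36,0.485,0,0],[2,0,0.86,-2.67,0.551,0,0],[2,0,1.05,-2.96,0.617,0,0],[2,0,1.27,-3.25,0.683,0,0]]]'

```text
clock: 5.15
tool_pos: [523.6, 70.7, 86.6]
tcp_rot: [-0.223, 0.672, 0.224, 0.67]
contact_force: [1.5, 0.7, -0.8]
width: 0.237
```

```bash
python3 -c "
from h import *
rows(arc(-53,-50,2,85),2)
s=read_state();p=snapshot('wrist');save(p,'w3.png',s=1.25)
for b in(-49.7,10.3,-109.7): print(b,proj(p,[[*(HUB+54*np.array([np.cos(np.radians(b)),np.sin(np.radians(b))])),89]],s)*1.25)
"
```

```text
5.15 [523.6  70.7  86.6] 0.23682135961361236 [ 1.5  0.7 -0.8] az 36.849187342972556
[2, 0.16, -0.0, 0.08, -0.029, -0.002, -0.002] ,
[2, 0.16, 0.0, 0.22, -0.055, -0.002, -0.002] ,
-49.7 [[408.76271438 352.56934774]]
10.3 [[556.93230845 264.70513313]]
-109.7 [[252.45385506 281.99452083]]
```

View pics/w3.png

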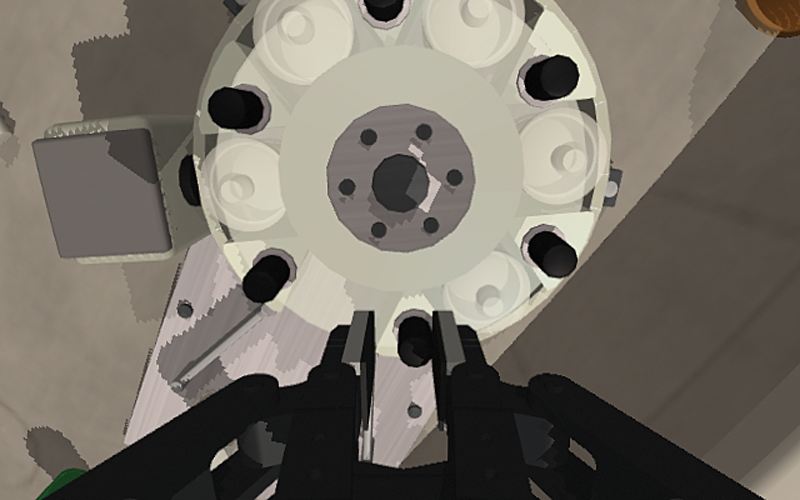

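Peg at (415,346) sits slightly short of the predicted click (409,353), finger in contact: push a little further, then back off and look.

```bash
python3 -c "
from h import *
rows(arc(-52.3,-56,4,86)+arc(-56,-50.5,2,86),2)"
```

```text
5.2 [522.9  70.   86.5] 0.2348793948989678 [-0.3 -0.6 -0.1] az 36.536778380982945
[2, 0.05, 0.02, 0.01, -0.004, -0.003, -0.002] ,
[2, 0.05, 0.02, -0.08, 0.012, -0.003, -0.002] ,
[2, 0.05, 0.02, -0.16, 0.028, -0.003, -0.002] ,
[2, 0.05, 0.02, -0.25, 0.044, -0.003, -0.002] ,
[2, 0.05, 0.02, 0.01, -0.004, -0.003, -0.002] ,
[2, 0.05, 0.02, 0.27, -0.052, -0.003, -0.003] ,
```

>>> carry_out --deltas '[[[2,0,0,-0.1,0,0,0],[2,0,0,-0.17,0.02,0,0],[2,0,0,-0.25,0.03,0,0],[2,0,0,-0.3,0.04,0,0],[2,0,0,-0.3,0.04,0,0]]]'

```text
clock: 5.62
tool_pos: [521.2, 68.9, 86.8]
tcp_rot: [-0.208, 0.677, 0.209, 0.675]
contact_force: [3.1, 2.7, -1.3]
width: 0.235
```

```bash
cat >> h.py <<'E'
def rotor(p,s,g=-49.7):
    "rotor angle from dark peg tops: match score over angles"
    k=p['frame'].max(2).astype(float);best=[]
    for a in np.arange(g-15,g+15,.5):
        v=[]
        for j in range(6):
            b=np.radians(a+60*j);c=HUB+54*np.array([np.cos(b),np.sin(b)])
            q=proj(p,[[*(c+5*np.array([np.cos(w),np.sin(w)])),88] for w in np.arange(0,6.3,.5)]+[[*c,88]],s)
            if (q[:,1]>240).any():continue
            for u,w in np.round(q).astype(int):
                if 0<=u<640 and 0<=w<250:v.append(k[w,u]<60)
        best.append((np.mean(v),a))
    m=max(best)[0];return m,np.mean([a for q,a in best if q>=m-.01])
E
python3 -c "
from h import *
s=read_state();p=snapshot('wrist')
print(rotor(p,s))
import pickle;print(rotor(*pickle.load(open('w2.pkl','rb'))[::-1],-15.1))
rows(arc(-56,-50.5,2,86),2)"
```

```text
(np.float64(0.8620689655172413), np.float64(-51.2))
(np.float64(0.8507462686567164), np.float64(-15.100000000000001))
5.6667 [521.2  68.8  86.8] 0.23243361679859764 [ 3.7  4.3 -1. ] az 34.27955161490816
[2, 0.08, 0.01, 0.21, -0.043, -0.002, -0.002] ,
[2, 0.08, 0.03, 0.47, -0.091, -0.001, -0.002] ,
```

>>> carry_out --deltas '[[[2,0,0,0.2,-0.03,0,0],[2,0,0,0.35,-0.05,0,0],[2,0,0,0.35,-0.05,0,0],[2,0,0,0.35,-0.05,0,0]]]'

```text
clock: 6.0
tool_pos: [523.9, 70.4, 86.6]
tcp_rot: [-0.224, 0.671, 0.225, 0.669]
contact_force: [-0.4, -0.1, 0.5]
width: 0.232
```

```bash
python3 -c "
from h import *
s=read_state();p=snapshot('wrist')
print(rotor(p,s),s['tool_pos'],s['contact_force'])
a=ch(-40,-215)
print(a,ch(0,-61.5),'sample',(np.array([[np.cos(np.radians(PSI)),np.sin(np.radians(PSI))],[-np.sin(np.radians(PSI)),np.cos(np.radians(PSI))]])@(np.array([493.2,-58.7])-HUB)))
"
```

```text
(np.float64(0.8392857142857143), np.float64(-50.7)) [523.8516592   70.40813917  86.62013992] [-0.3994355  -0.1417695   0.51599118]
[ 489.68707473 -105.28737176] [501.59633623  52.89107017] sample [ -28.21376012 -169.79150079]
```

Rotor at -50.7° with no load: clicked. Now lift off and go behind the bottle.

```bash
sed -i 's/PSI=10.3/PSI=9.8/' h.py; python3 -c "
from h import *
t=read_state()['tool_pos']
n=lambda a,b,k,z,z2,r,r2:[(a[0]+(b[0]-a[0])*i/k,a[1]+(b[1]-a[1])*i/k,z+(z2-z)*i/k,r+(r2-r)*i/k) for i in range(1,k+1)]
rows([(*t[:2],115,37)]+n(t,(481,-101),9,130,130,37,-16.1),2)"
```

```text
6.05 [523.8  70.4  86.6] 0.23044005348765073 [-0.5  0.3 -0.1] az 37.089600266114736
[2, -2.84, 0.01, -0.01, 0.002, -0.002, -0.002] ,
[2, -4.34, -1.22, -1.54, 0.105, -0.002, -0.002] ,
[2, -4.34, -2.45, -3.07, 0.208, -0.003, -0.002] ,
[2, -4.34, -3.69, -4.59, 0.31, -0.003, -0.002] ,
[2, -4.34, -4.92, -6.12, 0.413, -0.003, -0.002] ,
[2, -4.33, -6.15, -7.65, 0.516, -0.003, -0.002] ,
[2, -4.33, -7.38, -9.18, 0.619, -0.003, -0.002] ,
[2, -4.33, -8.62, -10.71, 0.722, -0.003, -0.001] ,
[2, -4.33, -9.85, -12.23, 0.825, -0.003, -0.001] ,
[2, -4.33, -11.08, -13.76, 0.928, -0.003, -0.001] ,
```

>>> carry_out --deltas '[[[2,-2.8,0,0,0,0,0],[2,-4.3,-1,-1.3,0.1,0,0],[2,-4.3,-2.45,-3.07,0.208,0,0],[2,-4.3,-3.69,-4.59,0.31,0,0],[2,-4.3,-4.92,-6.12,0.413,0,0],[2,-4.3,-6.15,-7.65,0.516,0,0],[2,-4.3,-7.38,-9.18,0.619,0,0],[2,-4.3,-8.62,-10.71,0.722,0,0],[2,-4.3,-9.85,-12.23,0.825,0,0],[2,-4.3,-11.08,-13.76,0.928,0,0]]]'

```text
clock: 6.88
tool_pos: [480.4, -102.0, 129.7]
tcp_rot: [0.101, 0.701, -0.101, 0.699]
contact_force: [0.2, 0.6, -0.1]
width: 0.236
```

```bash
python3 -c "
from h import *
rows([(481,-101,130,-16.1),(481,-101,95,-16.1),(481,-101,60,-16.1),(481,-101,34,-16.1)],2)
s=read_state();p=snapshot('wrist');save(p,'w4.png',s=1.25)
print(s['joint_positions'].round(2))
d=masks_of('sample',p)
for q in d:print(q['conf'],q['extent'],np.median(cloud(p,q['mask'],s),0).round(1))
print('lid px predicted',proj(p,[[493.2,-58.7,50]],s)*1.25)
"
```

```text
6.8833 [ 480.4 -102.   129.7] 0.23576432288839003 [ 0.2  0.6 -0.1] az -16.41843888984804
[2, -0.03, 0.11, 0.03, -0.006, -0.003, 0.0] ,
[2, 3.47, 0.11, 0.04, -0.006, -0.003, 0.0] ,
[2, 6.97, 0.12, 0.05, -0.006, -0.003, 0.0] ,
[2, 9.57, 0.12, 0.06, -0.006, -0.003, 0.0] ,
[-0.8   0.15  1.    2.02 -0.14  1.05 -0.02]
0.9 [292.6, 113.4, 355.4, 176.4] [493.8 -59.6  45.8]
0.82 [415.1, 272.1, 476.7, 315.0] [ 548.3 -193.2   20.5]
0.71 [292.7, 275.4, 329.9, 344.0] [ 453.4 -173.3   40.8]
lid px predicted [[401.63878565 180.08469721]]
```

View pics/w4.png

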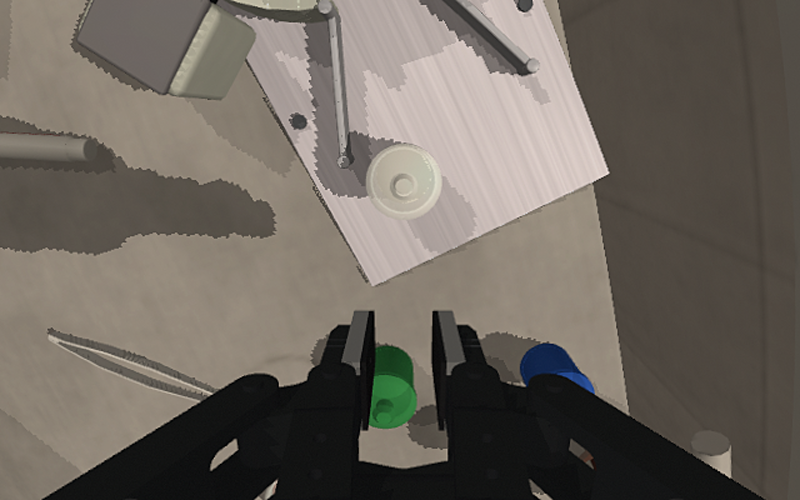

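>>> carry_out --deltas '[[[2,3.5,0,0,0,0,0],[2,7,0,0,0,0,0],[2,9.5,0,0,0,0,0],[2,9.5,0.5,0,0,0,0],[2,9.5,1.0,0,0,0,0],[2,9.5,1.5,0,0,0,0],[2,9.5,1.8,0,0,0,0],[2,9.5,2.1,0,0,0,0],[2,9.5,2.4,0,0,0,0],[2,9.5,2.7,0,0,0,0]]]'

```text
clock: 7.82
tool_pos: [487.8, -77.9, 35.5]
tcp_rot: [0.102, 0.701, -0.102, 0.699]
contact_force: [-0.5, -1.2, 0.6]
width: 0.227
```

```bash
cat >> h.py <<'E'
def bottle(p,s):
    best=None
    for q in masks_of('sample',p):
        P=cloud(p,q['mask'],s);P=P[P[:,2]>30]
        if len(P)<20: continue
        c=P.mean(0);u=onplane(p,[[(q['extent'][0]+q['extent'][2])/2,(q['extent'][1]+q['extent'][3])/2]],45,s)[0]
        d=np.array([[np.cos(np.radians(PSI)),np.sin(np.radians(PSI))],[-np.sin(np.radians(PSI)),np.cos(np.radians(PSI))]])@(c[:2]-HUB)
        print('bottle',round(q['conf'],2),np.round(q['extent']),c.round(1),'changer',d.round(1),'bbox',u.round(1))
E
python3 -c "
from h import *
s=read_state();p=snapshot('wrist');bottle(p,s)
a=np.radians(73.9);e=np.array([np.cos(a),np.sin(a)]);t=s['tool_pos'][:2]
rows([(*(t+e*k),34,-16.1) for k in(5,55)],2)"
```

```text
bottle 0.96 [271. 173. 374. 275.] [496.6 -50.7  47.9] changer [ -22.  -162.7] bbox [496.8 -51.1  45. ]
bottle 0.7 [  1.   2. 562. 328.] [432.4  28.2  47.7] changer [-71.9 -74.1] bbox [489.5 -26.3  45. ]
7.9167 [487.6 -77.7  35.1] 0.23657037930971073 [ 0.2 -0.1 -0.4] az -16.542201001532806
[2, 0.11, 0.49, 0.02, -0.008, -0.003, 0.0] ,
[2, 0.11, 5.49, -0.02, -0.008, -0.003, 0.0] ,
```

>>> carry_out --deltas '[[[2,0.1,0.6,0,0,0,0],[2,0.1,1.2,0,0,0,0],[2,0.1,1.8,0,0,0,0],[2,0.1,2.4,-0.1,0,0,0],[2,0.1,3.0,-0.1,0,0,0],[2,0.1,3.6,-0.1,0,0,0],[2,0.1,4.1,-0.1,0,0,0],[2,0.1,4.6,-0.1,0,0,0],[2,0.1,4.9,-0.1,0,0,0],[2,0.1,5.1,-0.1,0,0,0]]]'

```text
clock: 8.75
tool_pos: [501.3, -28.1, 34.0]
tcp_rot: [0.102, 0.701, -0.102, 0.699]
contact_force: [-0.3, 0.2, 0.3]
width: 0.236
```

```bash
python3 -c "
from h import *
s=read_state();p=snapshot('wrist');bottle(p,s);save(p,'w5.png',s=1)
print(rotor(p,s))
e=ch(0,-1)-HUB
rows([(*(ch(0,-150)),35,9.8),(*(ch(0,-145)),35,9.8),(*(ch(0,-115)),35,9.8),(*(ch(0,-91)),35,9.8)],2)"
```

```text
bottle 0.63 [269. 175. 371. 278.] [510.1  -0.9  47.7] changer [  -0.3 -116. ] bbox [509.3  -1.3  45. ]
(np.float64(0.875), np.float64(-45.2))
8.85 [501.3 -28.3  34.1] 0.23548464427025634 [ 0.1  0.8 -0.5] az -16.520099457234608
[2, -0.1, -0.17, 1.6, -0.459, -0.003, -0.0] ,
[2, -0.1, 0.28, 1.38, -0.459, -0.003, -0.0] ,
[2, -0.1, 2.97, 0.05, -0.459, -0.003, -0.0] ,
[2, -0.09, 5.12, -1.02, -0.459, -0.003, -0.0] ,
```

View pics/w5.png

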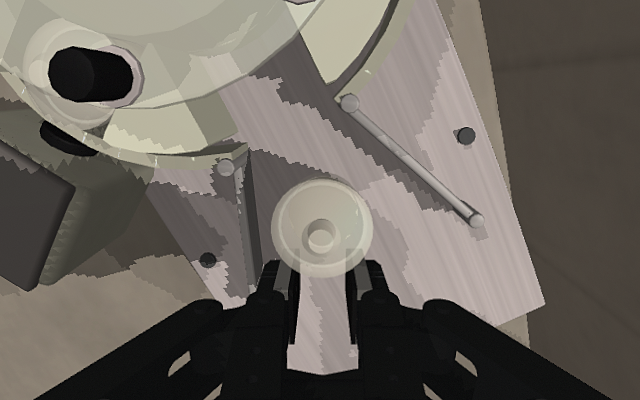

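>>> carry_out --deltas '[[[2,0,-0.8,0.3,0,0,0],[1,0,-1.2,0.8,-0.1,0,0],[0.6,0,-1.2,1.3,-0.2,0,0],[0.6,0,-1.1,1.6,-0.3,0,0],[0.6,0,-1.0,2,-0.4,0,0],[0.6,0,-1.0,2,-0.459,0,0],[0.6,0,-1.0,2,-0.459,0,0]]]'

```text
clock: 9.43
tool_pos: [517.6, -44.6, 34.0]
tcp_rot: [-0.061, 0.705, 0.061, 0.704]
contact_force: [-0.3, -0.1, 0.1]
width: 0.072
```

```bash
python3 -c "
from h import *
s=read_state();p=snapshot('wrist');bottle(p,s);save(p,'w6.png',s=1)
rows([(*(ch(0,-y)),35,9.8) for y in(160,150,145,140,130,120,110,100,95,91)],.6)"
```

```text
bottle 0.9 [260. 135. 367. 244.] [508.8  -4.9  47.1] changer [  -2.2 -119.7] bbox [508.5  -4.6  45. ]
bottle 0.46 [  0.   0. 517. 356.] [462.8  37.3  47.8] changer [-40.4 -70.3] bbox [489.2  -3.7  45. ]
9.5333 [517.4 -44.3  34. ] 0.06878313637537845 [-0.1 -0.  -0.5] az 9.591230531979063
[0.6, -0.1, -0.0, 0.05, -0.004, -0.003, -0.001] ,
[0.6, -0.1, 1.0, 0.04, -0.004, -0.003, -0.001] ,
[0.6, -0.1, 1.5, 0.04, -0.004, -0.003, -0.001] ,
[0.6, -0.1, 2.0, 0.04, -0.004, -0.003, -0.001] ,
[0.6, -0.1, 3.0, 0.03, -0.004, -0.003, -0.001] ,
[0.6, -0.1, 4.0, 0.03, -0.004, -0.003, -0.001] ,
[0.6, -0.1, 5.0, 0.03, -0.004, -0.003, -0.001] ,
[0.6, -0.1, 6.0, 0.02, -0.004, -0.003, -0.001] ,
[0.6, -0.1, 6.5, 0.02, -0.004, -0.003, -0.001] ,
[0.6, -0.1, 6.9, 0.02, -0.004, -0.003, -0.001] ,
```

View pics/w6.png

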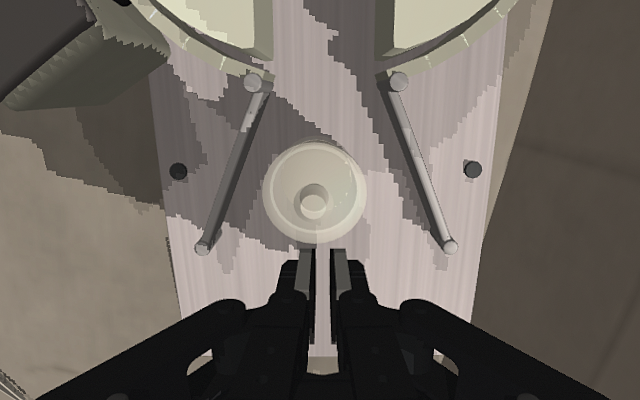

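>>> carry_out --deltas '[[[1,0,0.3,-0.2,0,0,0],[1,0,0.7,-0.2,0,0,0],[1,0,1.1,-0.2,0,0,0],[1,0,1.6,-0.2,0,0,0],[1,0,2.1,-0.2,0,0,0],[1,0,2.6,-0.2,0,0,0],[1,0,3.1,-0.15,0,0,0],[1,0,3.6,-0.1,0,0,0],[1,0,4.1,-0.05,0,0,0],[1,0,4.4,0,0,0,0]]]'

```text
clock: 10.37
tool_pos: [510.0, -0.0, 34.0]
tcp_rot: [-0.059, 0.706, 0.06, 0.704]
contact_force: [0.0, -1.0, 0.4]
width: 0.118
```

```bash
python3 -c "
from h import *
s=read_state();p=snapshot('wrist');bottle(p,s);save(p,'w7.png',s=1)
rows([(*(ch(0,-y)),35,9.8) for y in(110,91)],.6)"
```

```text
bottle 0.95 [270. 172. 374. 271.] [505.3  29.9  47.6] changer [  0.3 -84.8] bbox [505.8  29.2  45. ]
10.4667 [ 5.10e+02 -1.00e-01  3.39e+01] 0.1175770497833257 [-0.1  0.3 -0.9] az 9.650586725548758
[0.6, -0.1, 0.52, 0.02, -0.003, -0.003, -0.001] ,
[0.6, -0.1, 2.42, 0.01, -0.003, -0.003, -0.001] ,
```

View pics/w7.png

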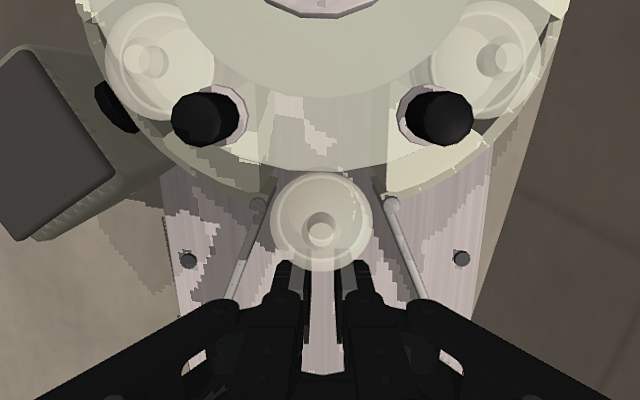

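>>> carry_out --deltas '[[[0.8,0,0.4,0,0,0,0],[0.6,0,0.8,0,0,0,0],[0.6,0,1.2,0,0,0,0],[0.6,0,1.6,0,0,0,0],[0.6,0,1.9,0,0,0,0],[0.6,0,2.1,0,0,0,0],[0.6,0,2.2,0,0,0,0],[0.6,0,2.3,0,0,0,0]]]'

```text
clock: 11.13
tool_pos: [506.2, 22.7, 34.0]
tcp_rot: [-0.059, 0.706, 0.06, 0.704]
contact_force: [0.0, 0.2, -0.1]
width: 0.069
```

```bash
python3 -c "
from h import *
s=read_state();p=snapshot('wrist');bottle(p,s)
rows([(*(ch(0,-y)),34,9.8) for y in(91,)],.6)"
```

```text
bottle 0.6 [273. 245. 366. 269.] [503.7  39.2  47.2] changer [  0.3 -75.3] bbox [503.5  37.9  45. ]
11.2333 [506.2  22.6  34. ] 0.06997369842204404 [-0.2 -0.1 -0. ] az 9.65258491444219
[0.6, -0.0, 0.11, 0.01, -0.003, -0.003, -0.001] ,
```

>>> carry_out --deltas '[[[0.6,0,0.05,0,0,0,0],[0.6,0,0.1,0,0,0,0],[0.6,0,0.1,0,0,0,0]]]'

```text
clock: 11.48
tool_pos: [506.1, 23.5, 34.0]
tcp_rot: [-0.059, 0.706, 0.06, 0.704]
contact_force: [0.2, 0.3, 0.5]
width: 0.071
```

>>> carry_out --deltas '[[[0.6,0,0.05,0,0,0,0],[0.6,0,0.1,0,0,0,0],[0.6,0,0.1,0,0,0,0]]]'

```text
clock: 11.73
tool_pos: [505.9, 24.3, 34.0]
tcp_rot: [-0.059, 0.706, 0.06, 0.704]
contact_force: [-0.0, -1.9, -0.3]
width: 0.072
```

>>> carry_out --deltas '[[[0.6,0,0.05,0,0,0,0],[0.6,0,0.1,0,0,0,0],[0.6,0,0.1,0,0,0,0]]]'

```text
clock: 11.98
tool_pos: [505.8, 24.7, 34.0]
tcp_rot: [-0.059, 0.706, 0.059, 0.704]
contact_force: [1.0, -4.0, -0.1]
width: 0.068
```

>>> carry_out --deltas '[[[0.6,0,0.05,0,0,0,0],[0.6,0,0.05,0,0,0,0],[0.6,0,0.05,0,0,0,0],[0.6,0,-1.0,0,0,0,0],[0.6,0,-2.5,0,0,0,0],[0.6,0,-4,0,0,0,0],[0.6,-3,-5,0,0,0,0],[1.5,-6,-5,0,0,0,0],[2,-9,-5,0,0,0,0],[2,-9.5,-5,0,0,0,0]]]'

```text
clock: 12.82
tool_pos: [516.8, -25.0, 133.3]
tcp_rot: [-0.058, 0.704, 0.06, 0.706]
contact_force: [0.8, -0.4, -0.5]
width: 0.24
```

```bash
python3 -c "
from h import *
s=read_state();p=snapshot('wrist');bottle(p,s);print(rotor(p,s,-50.2))
save(p,'w8.png',s=1)
k=proj(p,[[*ch(0,-61.5),55],[*ch(0,-61.5),45]],s);print('expected knob px',k)
# second turn: peg at ~9.5deg
c=arc(12,10,1,130)[0];t=s['tool_pos'];n=8
rows([(t[0]+(c[0]-t[0])*i/n,t[1]+(c[1]-t[1])*i/n,130,9.8+(96-9.8)*i/13) for i in range(1,n+1)]+[(c[0],c[1],130,9.8+(99-9.8)*i/13) for i in range(n+1,14)],2)"
```

```text
bottle 0.91 [286.  82. 348. 120.] [503.3  43.5  47.4] changer [  0.6 -71. ] bbox [503.2  42.8  45. ]
bottle 0.41 [208. 386. 220. 395.] [ 459.2 -188.1   41. ] changer [ -82.2 -291.7] bbox [ 458.3 -184.7   45. ]
(np.float64(0.8571428571428571), np.float64(-49.20000000000001))
expected knob px [[315.78244741  82.88967235]
 [316.01949067  83.45880483]]
12.9167 [515.5 -24.1 130.4] 0.2327725085068598 [-1.  -0.   0.2] az 9.648903471433139
[2, 0.04, 1.65, 0.76, -0.118, 0.001, -0.002] ,
[2, 0.05, 3.42, 1.4, -0.234, 0.001, -0.002] ,
[2, 0.05, 5.18, 2.04, -0.35, 0.001, -0.002] ,
[2, 0.05, 6.95, 2.68, -0.466, 0.001, -0.002] ,
[2, 0.06, 8.71, 3.33, -0.581, 0.001, -0.002] ,
[2, 0.06, 10.48, 3.97, -0.697, 0.001, -0.002] ,
[2, 0.07, 12.24, 4.61, -0.813, 0.001, -0.002] ,
[2, 0.07, 14.01, 5.25, -0.928, 0.001, -0.001] ,
[2, 0.07, 14.01, 5.25, -1.08, 0.002, -0.001] ,
[2, 0.07, 14.01, 5.25, -1.2, 0.002, -0.001] ,
[2, 0.07, 14.01, 5.25, -1.32, 0.002, -0.001] ,
[2, 0.07, 14.01, 5.25, -1.44, 0.002, -0.001] ,
[2, 0.07, 14.01, 5.25, -1.559, 0.002, -0.001] ,
```

View pics/w8.png

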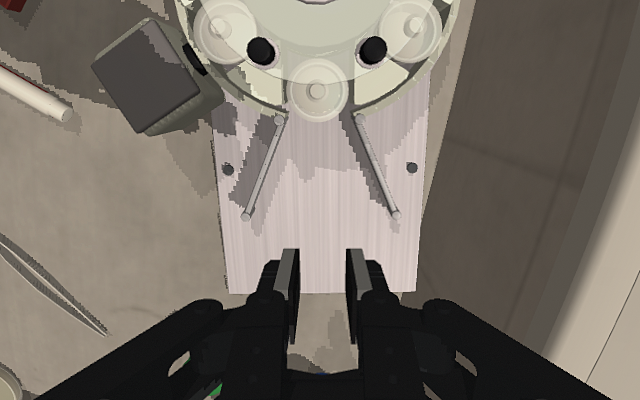

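```bash
python3 -c "
from h import *
s=read_state();p=snapshot('wrist')
g=cv2.resize(p['frame'][0:140,190:450],None,fx=3,fy=3,interpolation=cv2.INTER_CUBIC)
cv2.imwrite('pics/w9.png',g[:,:,::-1])
print(s['tool_pos'])
q=onplane(p,[(317,91),(220,28),(414,28)],54,s)[:,:2];print(q,np.linalg.norm(q-HUB,axis=1))
pg=onplane(p,[(260,50),(372,50)],89,s)[:,:2];print(pg,np.linalg.norm(pg-HUB,axis=1),np.linalg.norm(pg[0]-pg[1]))
j=onplane(p,[(280,119),(359,119)],36,s)[:,:2];print(j,np.linalg.norm(j-HUB,axis=1),np.linalg.norm(j[0]-j[1]))
T=cam(p,s);print(T[:3,3])
print('px of bottle lid ring at home z=45 r=18',proj(p,[[*(ch(0,-61.5-18)),40],[*(ch(0,-61.5+18)),40],[*ch(0,-82.5),36],[*ch(0,0),83]],s))
"
```

```text
[515.4629581  -24.10865009 130.39892998]
[[500.8818329   49.44169272]
 [443.71005905  73.80931494]
 [546.96444318  91.22729569]] [64.779481   61.36846834 60.56879784]
[[472.98718155  62.73521384]
 [522.94043483  71.15835984]] [53.63890314 53.20018692] 50.65843366829936
[[480.84503036  29.36759207]
 [528.87596881  37.50261861]] [84.59671989 85.00271931] 48.714984404470925
[503.9590061   47.50438029 261.38241497]
px of bottle lid ring at home z=45 r=18 [[318.70941126 116.43905613]
 [318.3877095   53.65975536]
 [318.79058509 121.01860127]
 [317.01031528 -58.19063456]]
```

View pics/w9.png

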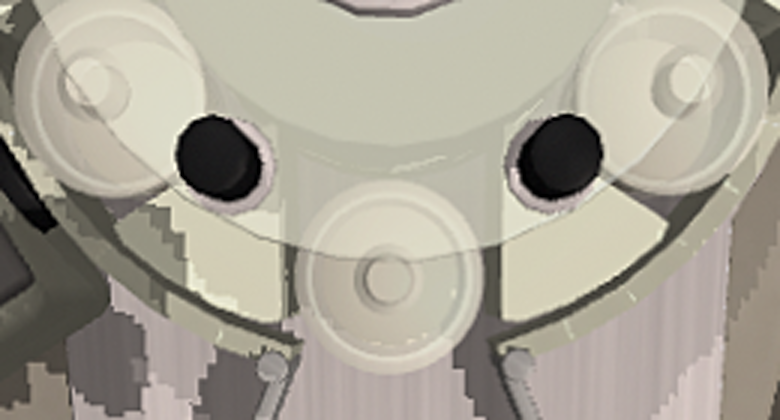

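The lid ring sits at about (320,93) rather than the expected (316,83), so the bottle looks about 3–4 mm short. I'll push it home again and release gently.

>>> carry_out --deltas '[[[0.6,3,0,0,0,0,0],[0.6,6,0,0,0,0,0],[0.6,9,0,0,0,0,0],[0.6,9.6,0.5,0,0,0,0],[0.6,9.6,1.3,0,0,0,0],[0.6,9.6,2.1,0,0,0,0],[0.6,9.6,2.9,0,0,0,0],[0.6,9.6,3.6,0,0,0,0],[0.6,9.6,4.0,0,0,0,0],[0.6,9.6,4.3,0,0,0,0]]]'

```text
clock: 13.8
tool_pos: [507.5, 19.9, 33.9]
tcp_rot: [-0.059, 0.705, 0.061, 0.704]
contact_force: [0.4, -1.3, -0.0]
width: 0.072
```

```bash
cat >> h.py <<'E'
def rim(p,s,out=True):
    P=cloud(p,np.ones((400,640),bool),s);a=np.radians(PSI);L=(P[:,:2]-HUB)@np.array([[np.cos(a),-np.sin(a)],[np.sin(a),np.cos(a)]])
    m=(P[:,2]>39)&(P[:,2]<52)&(abs(L[:,0])<5)&(L[:,1]<-60)&(L[:,1]>-105)
    return m.sum(),np.percentile(L[m,1],[2,50,98]).round(1) if m.any() else None
E
python3 -c "
from h import *
s=read_state();p=snapshot('wrist');bottle(p,s);print(rim(p,s))
rows([(*(ch(0,-y)),34,9.8) for y in(92,91)],.6)"
```

```text
(np.int64(672), array([-86.6, -79.9, -74.5]))
13.9 [507.3  19.4  33.6] 0.0733732962245262 [ 0.6 -0.1  1.3] az 9.725508238574916
[0.6, -0.04, 0.35, -0.05, -0.001, -0.001, -0.002] ,
[0.6, -0.04, 0.45, -0.05, -0.001, -0.001, -0.002] ,
```

>>> carry_out --deltas '[[[0.6,0,0.1,0,0,0,0],[0.6,0,0.2,0,0,0,0],[0.6,0,0.3,0,0,0,0],[0.6,0,0.4,0,0,0,0],[0.6,0,0.45,0,0,0,0],[0.6,0,0.5,0,0,0,0],[0.6,0,0.55,0,0,0,0]]]'

```text
clock: 14.48
tool_pos: [506.4, 24.5, 33.6]
tcp_rot: [-0.059, 0.705, 0.06, 0.704]
contact_force: [0.9, -1.7, 0.1]
width: 0.071
```

>>> carry_out --deltas '[[[0.6,0,0.05,0,0,0,0],[0.6,0,0.1,0,0,0,0],[0.6,0,0.1,0,0,0,0]]]'

```text
clock: 14.73
tool_pos: [506.3, 24.8, 33.6]
tcp_rot: [-0.059, 0.705, 0.06, 0.704]
contact_force: [0.3, -3.8, 0.1]
width: 0.067
```

>>> carry_out --deltas '[[[0.6,0,0.05,0,0,0,0],[0.6,0,0.1,0,0,0,0],[0.6,0,0.1,0,0,0,0]]]'

```text
clock: 14.98
tool_pos: [506.2, 25.0, 33.6]
tcp_rot: [-0.059, 0.705, 0.059, 0.704]
contact_force: [1.5, -5.2, 0.0]
width: 0.072
```

```bash
python3 -c "
from h import *
s=read_state();p=snapshot('wrist');bottle(p,s);print(rim(p,s),rotor(p,s,-50))
rows([(*(ch(0,-y)),34,9.8) for y in(92,91)],.6)"
```

```text
bottle 0.91 [282. 253. 357. 272.] [503.8  39.3  46.5] changer [  0.4 -75.3] bbox [503.8  38.4  45. ]
(np.int64(507), array([-98.4, -76.8, -72.7])) (np.float64(0.9090909090909091), np.float64(-51.25))
15.0833 [506.2  25.   33.6] 0.0714743389502245 [ 0.6 -5.3  0. ] az 9.642986432690703
[0.6, -0.04, -0.23, -0.04, -0.003, -0.001, -0.0] ,
[0.6, -0.04, -0.13, -0.04, -0.003, -0.001, -0.0] ,
```

>>> carry_out --deltas '[[[0.6,0,0.1,0,0,0,0],[0.6,0,0.2,0,0,0,0],[0.6,0,0.3,0,0,0,0],[0.6,0,0.3,0,0,0,0]]]'

```text
clock: 15.42
tool_pos: [506.0, 25.7, 33.7]
tcp_rot: [-0.06, 0.705, 0.058, 0.705]
contact_force: [2.0, -11.5, -1.0]
width: 0.071
```

```bash
python3 -c "
from h import *
s=read_state();p=snapshot('wrist');bottle(p,s);print(rim(p,s),rotor(p,s,-50))
save(p,'w10.png',s=1.25)
rows([(*(ch(0,-y)),34,9.8) for y in(92,)],.6)"
```

```text
bottle 0.58 [283. 258. 356. 270.] [503.6  39.4  46.6] changer [  0.2 -75.2] bbox [503.8  38.6  45. ]
(np.int64(451), array([-98.1, -76.7, -72.9])) (np.float64(0.9166666666666666), np.float64(-51.5))
15.5167 [506.   25.7  33.7] 0.06717633973956157 [ 1.9 -9.9 -0.4] az 9.541958017430629
[0.6, -0.03, -0.29, -0.02, -0.005, -0.0, 0.002] ,
```

View pics/w10.png

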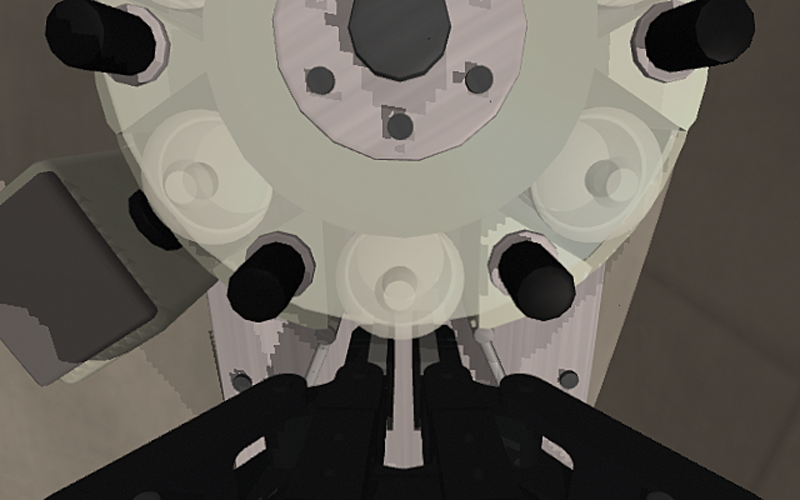

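Bottle ring now touches the drum arc like its neighbours (knob (399,291) in 1.25x). Releasing very slowly this time.

>>> carry_out --deltas '[[[0.6,0,-0.02,0,0,0,0],[0.6,0,-0.05,0,0,0,0],[0.6,0,-0.1,0,0,0,0],[0.6,0,-0.15,0,0,0,0],[0.6,0,-0.2,0,0,0,0],[0.6,0,-0.3,0,0,0,0],[0.6,0,-0.4,0,0,0,0],[0.6,0,-0.6,0,0,0,0],[0.6,0,-0.9,0,0,0,0],[0.6,0,-1.3,0,0,0,0]]]'

```text
clock: 16.35
tool_pos: [508.2, 12.9, 33.7]
tcp_rot: [-0.06, 0.705, 0.058, 0.705]
contact_force: [-0.6, -0.0, 0.0]
width: 0.068
```

```bash
python3 -c "
from h import *
s=read_state();p=snapshot('wrist');bottle(p,s);print(rim(p,s),rotor(p,s,-50),s['tool_pos'],s['contact_force'])
save(p,'w11.png')
a=np.arange(60,105,1.);q=proj(p,[[*ch(0,-y),45] for y in a],s)
print([(int(y),int(u[1])) for y,u in zip(a,q)][::5])
"
```

```text
bottle 0.76 [270. 212. 371. 247.] [503.4  40.1  47. ] changer [  0.2 -74.4] bbox [503.8  39.1  45. ]
bottle 0.67 [  2.   2. 575. 377.] [481.4  75.9  65.7] changer [-15.4 -35.4] bbox [490.7  51.8  45. ]
(np.int64(771), array([-92.3, -79.1, -73.6])) (np.float64(0.9285714285714286), np.float64(-49.5)) [508.18835659  12.93020043  33.69904044] [-0.62539011 -0.01733957  0.00703344]
[(60, 187), (65, 201), (70, 215), (75, 228), (80, 241), (85, 254), (90, 266), (95, 278), (100, 290)]
```

Edge rows say the lid came back about 3–4 mm, so the bottle was probably leaning under a high push. I'll push at its base instead, with the tool tilted and the tips forward and low.

>>> carry_out --deltas '[[[0.6,0,-0.2,0,0,0,0.09],[0.6,0,-0.4,0,0,0,0.18],[0.6,0,-0.4,0,0,0,0.26],[0.6,0.4,-0.4,0,0,0,0.26],[0.6,0.8,-0.4,0,0,0,0.26],[0.6,1.15,-0.4,0,0,0,0.26],[0.6,1.15,-0.2,0,0,0,0.26],[0.6,1.15,0,0,0,0,0.26]]]'

```text
clock: 17.12
tool_pos: [507.9, 13.5, 21.9]
tcp_rot: [0.031, 0.707, 0.149, 0.691]
contact_force: [-0.4, -0.4, 0.5]
width: 0.074
```

```bash
cat >> h.py <<'E'
def where(s):
    a=np.radians(PSI);d=s['tool_pos'][:2]-HUB
    M=R.from_quat(s['tcp_rot']).as_matrix();t=np.array(s['tool_pos'])
    print('t',round(s['clock'],2),'tcp changer',round(d[0]*np.cos(a)+d[1]*np.sin(a),1),round(-d[0]*np.sin(a)+d[1]*np.cos(a),1),'z',t[2].round(1),'F',np.round(s['contact_force'],1))
    f=t+M@[11,11,0];b=t+M@[11,-11,0];print('front corner',f.round(1),'back',b.round(1),'fwd/down in tool:',(M.T@[*(ch(0,0)-ch(0,-1)),0]).round(3),(M.T@[0,0,-1]).round(3),'front radius',np.linalg.norm(f[:2]-HUB).round(1))
E
python3 -c "
from h import *
s=read_state();where(s);p=snapshot('wrist');bottle(p,s)"
```

```text
t 17.12 tcp changer -0.0 -101.4 z 21.9 F [-0.4 -0.4  0.5]
front corner [505.6  26.7  14.1] back [509.2   5.7   8.5] fwd/down in tool: [ 0.254  0.967 -0.003] [ 0.967 -0.254  0.001] front radius 88.0
bottle 0.88 [266. 176. 379. 246.] [502.9  43.7  47.6] changer [  0.3 -70.8] bbox [503.9  42.7  45. ]
```

>>> carry_out --deltas '[[[0.6,0.05,0.2,0,0,0,0],[0.6,0.1,0.39,0,0,0,0],[0.6,0.14,0.53,0,0,0,0],[0.6,0.17,0.63,0,0,0,0],[0.6,0.2,0.73,0,0,0,0],[0.6,0.2,0.78,0,0,0,0],[0.6,0.21,0.82,0,0,0,0]]]'

```text
clock: 17.8
tool_pos: [506.7, 21.8, 22.4]
tcp_rot: [0.031, 0.707, 0.149, 0.691]
contact_force: [0.2, -0.9, 0.6]
width: 0.07
```

>>> carry_out --deltas '[[[0.6,0.01,0.05,0,0,0,0],[0.6,0.03,0.1,0,0,0,0],[0.6,0.03,0.1,0,0,0,0]]]'

```text
clock: 18.05
tool_pos: [506.6, 22.9, 22.4]
tcp_rot: [0.031, 0.706, 0.149, 0.691]
contact_force: [0.5, -0.4, 0.3]
width: 0.07
```

```bash
python3 -c "
from h import *
s=read_state();where(s);p=snapshot('wrist');bottle(p,s);print(rotor(p,s,-50))"
```

```text
t 18.05 tcp changer 0.3 -91.9 z 22.4 F [ 0.5 -0.4  0.3]
front corner [504.3  36.1  14.5] back [507.9  15.1   8.9] fwd/down in tool: [ 0.254  0.967 -0.003] [ 0.967 -0.254  0.   ] front radius 78.5
bottle 0.59 [267. 209. 376. 266.] [503.2  43.5  47.1] changer [  0.5 -71.1] bbox [503.7  43.1  45. ]
(np.float64(0.8571428571428571), np.float64(-49.0))
```

>>> carry_out --deltas '[[[0.6,0.03,0.1,0,0,0,0],[0.6,0.05,0.2,0,0,0,0],[0.6,0.05,0.2,0,0,0,0]]]'

```text
clock: 18.4
tool_pos: [506.2, 24.8, 22.3]
tcp_rot: [0.031, 0.707, 0.149, 0.691]
contact_force: [1.4, -1.9, -2.1]
width: 0.069
```

>>> carry_out --deltas '[[[0.6,0.03,0.1,0,0,0,0],[0.6,0.05,0.2,0,0,0,0],[0.6,0.05,0.2,0,0,0,0]]]'

```text
clock: 18.65
tool_pos: [505.8, 26.5, 22.2]
tcp_rot: [0.031, 0.707, 0.149, 0.691]
contact_force: [0.1, -3.1, -3.0]
width: 0.065
```

```bash
python3 -c "
from h import *
s=read_state();where(s);p=snapshot('wrist');bottle(p,s);print(rotor(p,s,-50))"
```

```text
t 18.65 tcp changer 0.2 -88.3 z 22.2 F [ 0.1 -3.1 -3. ]
front corner [503.5  39.7  14.3] back [507.1  18.7   8.7] fwd/down in tool: [ 0.253  0.967 -0.003] [ 0.967 -0.253  0.   ] front radius 74.8
bottle 0.79 [267. 226. 376. 273.] [503.2  43.7  46.8] changer [  0.5 -70.8] bbox [503.6  42.7  45. ]
bottle 0.64 [  0.   0. 556. 375.] [482.4  75.7  64.5] changer [-14.5 -35.8] bbox [485.5  61.1  45. ]
(np.float64(0.8571428571428571), np.float64(-49.0))
```

```bash
cat >> h.py <<'E'
def lid(p,s):
    P=cloud(p,np.ones((400,640),bool),s);a=np.radians(PSI);L=np.c_[(P[:,:2]-HUB)@np.array([[np.cos(a),-np.sin(a)],[np.sin(a),np.cos(a)]]),P[:,2]]
    m=(P[:,2]>30)&(P[:,2]<60)&(abs(L[:,0])<20)&(L[:,1]<-63)&(L[:,1]>-88);Q=L[m]
    for y in range(-88,-62,2):
        q=Q[(abs(Q[:,1]-y)<1)&(abs(Q[:,0])<4)];e=Q[(abs(Q[:,1]-y)<1)&(Q[:,2]>42)]
        print(y,len(q),np.median(q[:,2]).round(1) if len(q) else '', e[:,0].min().round(1) if len(e) else '', e[:,0].max().round(1) if len(e) else '')
E
python3 -c "
from h import *
s=read_state();p=snapshot('wrist');lid(p,s)
import pickle
s,p=pickle.load(open('w2.pkl','rb'))
P=cloud(p,np.ones((400,640),bool),s);c=np.array([493.2,-58.7])
r=np.linalg.norm(P[:,:2]-c,axis=1)
for k in range(0,26,2):
    q=P[(r>=k)&(r<k+2)][:,2];print(k,np.percentile(q,[5,50,95]).round(1))
"
```

```text
-88 19 48.5 -15.8 7.9
-86 40 48.9 -16.0 17.9
-84 63 47.3 -15.1 17.0
-82 56 40.9 -8.6 10.7
-80 64 42.8 -6.5 7.3
-78 108 44.2 -10.0 10.7
-76 123 45.3 -12.0 13.5
-74 129 45.6 -14.1 15.0
-72 130 46.0 -15.5 16.3
-70 63 46.3 -20.0 17.4
-68 108 55.9 -20.0 18.1
-66 150 57.8 -20.0 18.6
-64 95 58.3 -20.0 18.6
0 [48.4 57.3 58.6]
2 [46.3 54.9 58.3]
4 [45.3 54.1 57.8]
6 [45.3 46.4 54.9]
8 [45.  46.  47.1]
10 [44.8 45.9 46.8]
12 [28.4 45.6 46.7]
14 [ 3.7 26.8 45.7]
16 [ 2.7 40.  45.1]
18 [ 2.1  3.4 44.1]
20 [2.  3.1 4.2]
22 [2.  3.1 4.2]
24 [2.  3.1 4.1]
```

>>> carry_out --deltas '[[[0.6,-0.01,-0.04,0,0,0,0],[0.6,-0.03,-0.1,0,0,0,0],[0.6,-0.05,-0.2,0,0,0,0],[0.6,-0.1,-0.4,0,0,0,0],[0.6,-0.2,-0.8,0,0,0,0],[0.6,-0.4,-1.5,0,0,0,0],[0.6,-0.7,-2.4,0,0,0,0],[0.6,-3,-2.6,0,0,0,0],[1.5,-6,-2,0,0,0,-0.1],[2,-9,-1,0,0,0,-0.2]]]'

```text
clock: 19.63
tool_pos: [511.5, -11.5, 107.3]
tcp_rot: [-0.038, 0.706, 0.073, 0.703]
contact_force: [0.1, 1.2, 1.0]
width: 0.234
```

```bash
python3 -c "
from h import *
s=read_state();where(s);p=snapshot('wrist');bottle(p,s);print(rotor(p,s,-50));lid(p,s)
t=s['tool_pos'];c=(HUB+54*np.array([np.cos(np.radians(10)),np.sin(np.radians(10))]))
n=8
rows([(t[0]+(c[0]-t[0])*i/n,t[1]+(c[1]-t[1])*i/n,135,9.8+90*i/15) for i in range(1,n+1)]+[(c[0],c[1],135,9.8+90*i/15) for i in range(n+1,16)],2)
"
```

```text
t 19.63 tcp changer -0.7 -126.6 z 107.3 F [0.1 1.2 1. ]
front corner [ 5.097e+02 -1.000e-01  9.690e+01] back [513.1 -21.8  95.8] fwd/down in tool: [ 0.05   0.999 -0.013] [ 0.999 -0.05   0.001] front radius 115.1
bottle 0.72 [288. 114. 357. 152.] [503.1  44.9  47.1] changer [  0.7 -69.6] bbox [503.6  44.   45. ]
(np.float64(0.8928571428571429), np.float64(-49.5))
-88 0   
-86 0   
-84 0   
-82 0   
-80 32 42.8 -4.9 7.2
-78 55 44.4 -9.3 11.1
-76 55 45.4 -11.4 12.7
-74 50 45.6 -13.1 14.9
-72 59 46.0 -15.2 16.5
-70 48 46.0 -20.0 17.0
-68 56 55.9 -20.0 18.2
-66 64 58.0 -20.0 18.7
-64 64 58.4 -20.0 18.7
19.7333 [514.4  -1.9 111.1] 0.23631562948964782 [ 0.2  0.8 -0.4] az 9.974271637240541
[2, -2.35, 0.81, 0.25, -0.101, 0.009, -0.052] ,
[2, -2.26, 2.39, 0.94, -0.206, 0.012, -0.051] ,
[2, -2.17, 3.97, 1.63, -0.311, 0.014, -0.051] ,
[2, -2.08, 5.55, 2.32, -0.416, 0.017, -0.05] ,
[2, -2.0, 7.13, 3.01, -0.52, 0.02, -0.049] ,
[2, -1.91, 8.72, 3.7, -0.625, 0.022, -0.048] ,
[2, -1.82, 10.3, 4.38, -0.73, 0.025, -0.047] ,
[2, -1.74, 11.88, 5.07, -0.834, 0.028, -0.046] ,
[2, -1.74, 11.88, 5.07, -0.939, 0.03, -0.045] ,
[2, -1.74, 11.88, 5.07, -1.044, 0.033, -0.044] ,
[2, -1.74, 11.88, 5.07, -1.148, 0.036, -0.043] ,
[2, -1.74, 11.88, 5.07, -1.253, 0.038, -0.041] ,
[2, -1.74, 11.88, 5.07, -1.358, 0.041, -0.039] ,
[2, -1.74, 11.88, 5.07, -1.463, 0.043, -0.038] ,
[2, -1.74, 11.88, 5.07, -1.567, 0.046, -0.036] ,
```

Lid centre now about 63 mm from the axis (±2 mm calibration) and upright: home. Now over to the peg at 10° for the second click.

>>> carry_out --deltas '[[[2,-2.3,0.8,0.25,-0.1,0,-0.05],[2,-2.3,2.4,0.9,-0.2,0,-0.05],[2,-2.2,4,1.6,-0.3,0.01,-0.05],[2,-2.1,5.5,2.3,-0.4,0.02,-0.05],[2,-2,7.1,3,-0.51,0.02,-0.05],[2,-1.9,8.7,3.7,-0.62,0.02,-0.05],[2,-1.8,10.3,4.4,-0.73,0.025,-0.05],[2,-1.74,11.9,5.07,-0.83,0.03,-0.05],[2,-1.74,11.9,5.07,-0.94,0.03,-0.05],[2,-1.74,11.9,5.07,-1.04,0.03,-0.04]]]'

```text
clock: 20.57
tool_pos: [543.7, 123.6, 134.5]
tcp_rot: [-0.404, 0.579, 0.407, 0.58]
contact_force: [-1.3, -0.4, 0.6]
width: 0.232
```

```bash
python3 -c "
from h import *
c=arc(12,10,1,110)[0]
rows([(c[0],c[1],130-3*i,75+5*i) for i in range(6)],2)
"
```

```text
20.5667 [543.7 123.6 134.5] 0.23243614301972562 [-1.3 -0.4  0.6] az 70.00185483549765
[2, 0.45, -0.03, -0.07, -0.087, 0.004, -0.003] ,
[2, 0.75, -0.03, -0.07, -0.174, 0.004, -0.003] ,
[2, 1.05, -0.04, -0.08, -0.262, 0.004, -0.002] ,
[2, 1.35, -0.04, -0.08, -0.349, 0.004, -0.002] ,
[2, 1.65, -0.04, -0.08, -0.436, 0.004, -0.002] ,
[2, 1.95, -0.04, -0.08, -0.524, 0.005, -0.002] ,
```

>>> carry_out --deltas '[[[2,0.45,0,-0.07,-0.09,0,0],[2,0.75,0,-0.07,-0.18,0,0],[2,1.05,0,-0.07,-0.27,0,0],[2,1.4,0,-0.07,-0.36,0,0],[2,1.7,0,-0.07,-0.45,0,0],[2,2,0,-0.07,-0.524,0,0],[2,2,0,-0.07,-0.524,0,0]]]'

```text
clock: 21.15
tool_pos: [543.2, 121.6, 113.6]
tcp_rot: [-0.54, 0.453, 0.544, 0.454]
contact_force: [0.5, -0.3, -0.9]
width: 0.237
```

```bash
python3 -c "
from h import *
s=read_state();p=snapshot('wrist');print(rotor(p,s,10))
save(p,'w12.png')
c=arc(12,9.8,1,110)[0]
rows([(c[0],c[1],z,99.8) for z in(105,95,86.5)],2)
# dark blob of near peg: centroid near projected location
g=(p['frame'].max(2)<60)
P=cloud(p,np.ones((400,640),bool),s);
m=(P[:,2]>80)&(P[:,2]<100)
r=np.linalg.norm(P[:,:2]-HUB,axis=1);m&=(r>44)&(r<66);a=np.degrees(np.arctan2(P[:,1]-HUB[1],P[:,0]-HUB[0]))
for b in range(-170,190,60):
    k=m&(abs((a-b+180)%360-180)<15);print(b,k.sum(),P[k].mean(0).round(1) if k.any() else '',a[k].mean() if k.any() else '')
"
```

```text
(np.float64(0.8333333333333334), np.float64(10.0))
21.2 [543.4 121.8 114. ] 0.2359395074575778 [-0.2  0.4  0.1] az 99.87991029257786
[2, 0.9, -0.06, 0.07, 0.001, 0.005, -0.002] ,
[2, 1.9, -0.06, 0.06, 0.001, 0.005, -0.002] ,
[2, 2.75, -0.06, 0.06, 0.001, 0.005, -0.002] ,
-170 656 [439.7 103.9  87.5] -169.41576186165935
-110 697 [472.8  63.3  87.4] -109.54852497724994
-50 585 [525.   72.4  87. ] -49.98351994647731
10 548 [543.3 122.1  87. ] 9.381594405315179
70 615 [509.3 162.5  87.1] 69.1341600190426
130 700 [457.2 153.3  87.3] 129.93949239457382
```

>>> carry_out --deltas '[[[2,0.9,0,0.05,0,0,0],[2,1.9,0,0.05,0,0,0],[2,2.75,0,0.05,0,0,0],[2,2.75,0,0.05,0,0,0]]]'

```text
clock: 21.53
tool_pos: [541.8, 122.0, 84.0]
tcp_rot: [-0.539, 0.456, 0.543, 0.455]
contact_force: [-0.2, -0.2, -0.1]
width: 0.232
```

```bash
python3 -c "
from h import *
rows(arc(10,-25,10,86.5),2)"
```

```text
21.5333 [541.8 122.   84. ] 0.23150832776546165 [-0.2 -0.2 -0.1] az 99.83316541189771
[2, -0.25, -0.2, -0.29, 0.058, 0.004, -0.006] ,
[2, -0.26, -0.17, -0.62, 0.119, 0.004, -0.006] ,
[2, -0.26, -0.12, -0.94, 0.18, 0.004, -0.006] ,
[2, -0.26, -0.05, -1.27, 0.241, 0.003, -0.006] ,
[2, -0.26, 0.03, -1.58, 0.303, 0.003, -0.006] ,
[2, -0.26, 0.14, -1.89, 0.364, 0.003, -0.006] ,
[2, -0.26, 0.27, -2.2, 0.425, 0.003, -0.006] ,
[2, -0.26, 0.41, -2.5, 0.486, 0.003, -0.006] ,
[2, -0.26, 0.58, -2.78, 0.547, 0.002, -0.006] ,
[2, -0.26, 0.76, -3.06, 0.608, 0.002, -0.006] ,
```

>>> carry_out --deltas '[[[2,-0.2,-0.2,-0.29,0.058,0,0],[2,-0.2,-0.17,-0.62,0.119,0,0],[2,-0.2,-0.12,-0.94,0.18,0,0],[2,-0.2,-0.05,-1.27,0.241,0,0],[2,-0.2,0.03,-1.58,0.303,0,0],[2,-0.2,0.14,-1.89,0.364,0,0],[2,-0.2,0.27,-2.2,0.425,0,0],[2,-0.2,0.41,-2.5,0.486,0,0],[2,-0.2,0.58,-2.78,0.547,0,0],[2,-0.2,0.76,-3.06,0.608,0,0]]]'

```text
clock: 22.37
tool_pos: [539.6, 92.5, 85.6]
tcp_rot: [-0.377, 0.597, 0.382, 0.596]
contact_force: [3.1, 7.1, -5.2]
width: 0.236
```

```bash
python3 -c "
from h import *
s=read_state();d=s['tool_pos'][:2]-HUB;print('tool angle',np.degrees(np.arctan2(d[1],d[0])))
p=snapshot('wrist');print(rotor(p,s,-20))
rows(arc(-25,-55.5,10,86.5),2)"
```

```text
tool angle -23.145738348411424
(np.float64(0.8), np.float64(-19.25))
22.4167 [539.3  91.4  85.6] 0.23208771355764463 [ 0.1 -0.2 -0.4] az 64.58577422294366
[2, -0.09, -0.05, -0.35, 0.046, 0.001, -0.007] ,
[2, -0.09, -0.03, -0.64, 0.099, 0.001, -0.007] ,
[2, -0.09, 0.01, -0.93, 0.152, 0.001, -0.007] ,
[2, -0.09, 0.06, -1.21, 0.206, 0.0, -0.007] ,
[2, -0.09, 0.13, -1.49, 0.259, 0.0, -0.007] ,
[2, -0.09, 0.21, -1.76, 0.312, 0.0, -0.007] ,
[2, -0.09, 0.3, -2.03, 0.365, -0.0, -0.007] ,
[2, -0.09, 0.41, -2.3, 0.419, -0.0, -0.007] ,
[2, -0.09, 0.54, -2.56, 0.472, -0.001, -0.007] ,
[2, -0.09, 0.67, -2.81, 0.525, -0.001, -0.007] ,
```

Rotor turns with the tool (−19°). Continue to the click.

>>> carry_out --deltas '[[[2,0,-0.05,-0.35,0.046,0,0],[2,0,-0.03,-0.64,0.1,0,0],[2,0,0.01,-0.93,0.15,0,0],[2,0,0.06,-1.21,0.206,0,0],[2,0,0.13,-1.49,0.26,0,0],[2,0,0.21,-1.76,0.312,0,0],[2,0,0.3,-2.03,0.365,0,0],[2,0,0.41,-2.3,0.419,0,0],[2,0,0.54,-2.56,0.472,0,0],[2,0,0.67,-2.81,0.525,0,0]]]'

```text
clock: 23.25
tool_pos: [521.5, 69.5, 85.8]
tcp_rot: [-0.207, 0.677, 0.211, 0.674]
contact_force: [3.1, 3.3, -0.9]
width: 0.236
```

```bash
python3 -c "
from h import *
s=read_state();d=s['tool_pos'][:2]-HUB;print('tool angle',np.degrees(np.arctan2(d[1],d[0])))
p=snapshot('wrist');print(rotor(p,s,-50))
rows(arc(-55,-56.5,1,86.5)+arc(-55,-50.5,1,86.5),2)"
```

```text
tool angle -54.83913549033798
(np.float64(0.8409090909090909), np.float64(-50.75))
23.3 [521.3  69.5  85.8] 0.23177219112589387 [ 1.3  2.5 -0.5] az 34.185501068618066
[2, -0.07, -0.04, -0.14, 0.012, -0.001, -0.007] ,
[2, -0.07, -0.02, 0.43, -0.093, -0.001, -0.007] ,
```

>>> carry_out --deltas '[[[2,0,-0.02,0.15,-0.03,0,0],[2,0,-0.02,0.35,-0.07,0,0],[2,0,-0.02,0.4,-0.09,0,0],[2,0,-0.02,0.4,-0.09,0,0],[2,-1.2,-0.02,0.4,-0.09,0,0],[2,-3,-0.02,0.4,-0.09,0,0],[2,-6,-0.02,0.4,-0.09,0,0],[2,-9,-0.02,0.4,-0.09,0,0],[2,-12,0,0.4,-0.09,0,0],[2,-13,0,0.4,-0.09,0,0]]]'

```text
clock: 24.13
tool_pos: [527.0, 70.6, 220.8]
tcp_rot: [-0.235, 0.665, 0.24, 0.667]
contact_force: [0.5, -0.4, 0.2]
width: 0.234
```

```bash
python3 -c "
from h import *
s=read_state();p=snapshot('wrist');print(s['tool_pos'],s['contact_force'],rotor(p,s,-50))
P=cloud(p,np.ones((400,640),bool),s);r=np.linalg.norm(P[:,:2]-HUB,axis=1);a=np.degrees(np.arctan2(P[:,1]-HUB[1],P[:,0]-HUB[0]))
m=(P[:,2]>80)&(P[:,2]<100)&(r>44)&(r<66)
for b in range(-170,190,60):
    k=m&(abs((a-b+180)%360-180)<15);print('peg',b,k.sum(),a[k].mean().round(1) if k.any() else '')
# knobs
m=(P[:,2]>50)&(P[:,2]<62)&(r>52)&(r<82)
st=ch(-53.26,-30.75);print('station',st, 'angle',np.degrees(np.arctan2(*(st-HUB)[::-1])))
for b in range(-170,190,60):
    bb=b+30;k=m&(abs((a-bb+180)%360-180)<12);print('knob',bb,k.sum(),P[k].mean(0).round(1) if k.any() else '',r[k].mean().round(1) if k.any() else '',a[k].mean().round(1) if k.any() else '')
save(p,'w13.png')
t=snapshot('top')
for l in('sample','dish','dropper','beaker','dark_bottle','amber_bottle'):
    for d in masks_of(l,t)[:4]:
        Q=cloud(t,d['mask']);print(l,round(d['conf'],2),np.round(d['extent']),np.round(np.median(Q,0)) if len(Q) else '')
"
```

```text
[527.01296772  70.57089537 220.77171349] [ 0.51839875 -0.41765292  0.15535539] (np.float64(0.8214285714285714), np.float64(-50.0))
peg -170 236 -170.1
peg -110 221 -109.3
peg -50 204 -49.3
peg 10 204 9.6
peg 70 251 69.2
peg 130 256 129.2
station [443.35111743  74.0333492 ] angle -140.1997380524554
knob -140 61 [441.7  68.8  56.7] 66.3 -137.7
knob -80 24 [503.3  48.1  56.8] 66.5 -79.0
knob -20 22 [554.   90.7  56.7] 67.4 -19.7
knob 40 34 [541.8 155.4  57. ] 66.3 39.4
knob 100 45 [480.  177.6  57.1] 65.1 99.4
knob 160 44 [430.1 135.7  56.8] 64.5 159.8
sample 0.52 [392. 226. 414. 242.] [ 360. -268.   15.]
dish 0.64 [393. 227. 415. 242.] [ 360. -269.   15.]
dish 0.25 [252. 158. 359. 212.] [513. -40.   5.]
dropper 0.47 [413. 202. 427. 212.] [ 426. -311.   57.]
beaker 0.64 [240. 225. 257. 238.] [359. 219.   9.]
dark_bottle 0.55 [412. 154. 425. 172.] [ 566. -305.   76.]
amber_bottle 0.74 [220. 156. 239. 175.] [570. 278.  66.]
```

```bash
python3 -c "
from workcell import *
print(sign_off())"
```

```text
the job is handed in; nothing more can be done
None
```

The job is handed in at about 24 s of the 69 s allowed. The rotor clicked with the empty pocket at the port, the bottle was slid home, and one more click clockwise took it to the reading head. Handing in reports no verdict.

**Last checks**
- **Rotor:** all six pegs sat within about 1° of the click angle, with the gripper clear above and no force on the wrist.
- **Bottle at the station:** it trails about 2.5° in its pocket. The raw knob reading was 5.5 mm from the station point. I put it at about 3 mm, because the knobs in every pocket read a few mm too far out. Either figure is inside the 7 mm limit.
- **Bystanders:** dish, beaker, dark and amber bottles read within about 2 mm of their starting top-view positions. The dropper had no matching reading at the start in that view. Its new reading is within about 6 mm of where the side camera first put it.

**Checks that disagreed**
- **First push:** the bottle read about 3 mm short of home after I backed off. I pushed again, once high and once at the base, and it then read about 63 mm from the axis against 61.5. That is within the camera's 2 mm accuracy.
- **Tilt:** it may have leaned slightly during the high push, when the force reached about 11 N. It read upright afterwards. I did not measure the tilt during the push.

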